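Gather the nuts in the corner of a parts tote

ROBOT

A 7-joint arm with a two-finger parallel gripper is mounted at the origin on the work surface; the furniture and walls round the work are solid. World frame = base frame: x ahead of the robot, y to its left, z up, the work surface at z = 0. Lengths are in m, angles in rad, forces in N, time in s.
With the tool pointing down it reaches from about 0.35 to 0.9 m from the base axis. Payload 19.9 kg.
Tool frame: the origin (TCP) lies midway between the tips of the shut fingers; the grasp point (between the pads) lies 19 mm behind it (r.grip_depth is the distance from the TCP to the grasp point, in m); z points along the fingers, y is the direction in which the jaws open and shut (so a half turn about z gives the same grasp; the last joint's range is limited). The gripper opens to 94 mm and grips with 3 to 60 N. Pads are 16 mm wide; open, the fingers measure 119 mm over their backs; the gripper's body (75 mm by 177 mm) begins 78 mm behind the grasp point.
Start: joints at [1.286, 0.417, -0.01, 1.614, 0.005, 1.111, -0.053], TCP at [0.151, -0.606, 0.205] pointing down, gripper open.
Joint ranges: [-2.81, 2.81], [-0.39, 2.02], [-1.27, 1.25], [0.06, 2.57], [-1.19, 4.33], [0.19, 2], [-2.82, 2.82]. Speed limits (rad/s): [1.89, 1.89, 2.39, 2.39, 3.01, 3.01, 3.01].

INTERFACE

Orientations are given as a rotation vector (axis times angle).
In Python, from cell import r gives the robot as it stands.
- The arm moves only by the shell command python3 -m crank 'ROWS' [OPENING] [FORCE]. ROWS is JSON, a list of rows, each an object with "linear": the shift along the tool's x, y, z in m, a list of three; "delta_rot": the turn, a rotation vector about the tool's x, y, z in rad, a list of three. A call has exactly 10 rows; each row is the pose to reach, as a shift and turn from the pose commanded when the call began, along the tool's axes at that moment; what a row does not reach only later rows make up. A row lasts 1/12 s, in which the tool goes at most 41.7 mm and 7.16 degrees, less where a joint would pass 70% of its speed; a pose out of reach is approached as far as the arm can. A call with a gripper value outside its range is refused whole. OPENING is the closure, from -1 (fully open) to 1 (shut), so that 0 is half open, set as the call begins (- or left out, the last holds). The fingers move at their own pace and stop on an object; FORCE is the grip in N (left out, the last holds). Time passes only in rows, so rows that repeat a pose let the fingers close, or fill a call up. It gives the time, the measured TCP pose, the force and the opening at its end, in the units of the state.
- r.get_state(): the state, without advancing time (a new reading comes with each control period).
- r.grab_frame(name): name is "scene" or "side" or "wrist"; returns a dict with "frame" (400x640x3 uint8, red, green, blue), "depth" (400x640 float32, m along the optical axis (not along the pixel's ray), 0 where there is no reading), "camera_matrix" (3x3 intrinsics, pixels), "D" ([k1, k2, p1, p2, k3] as OpenCV has them; the pictures are not rectified), "world_to_cam" (4x4, takes a point from world to camera coordinates); the wrist camera has in their place "tool_from_camera" (4x4, takes a point from camera to tool coordinates, whose origin is the TCP and whose axes are the flange's). Camera axes: x right, y up, looking along -z (the intrinsics and any distortion apply to the point x, -y, -z); pixel columns grow to the right and rows downward; lengths in m; the calibration is good to about 2 mm. A picture is of the moment at which its call begins: read the wrist's pose just before it.
- r.sign_off(): hands the job in, once; it reports no verdict.
The state is a dict: "clock": time; "joint_positions": joint angles; "joint_vel": joint speeds; "tau": joint torques, N m; "position": TCP position; "tool_rot": TCP orientation; "wrist_force": force on the tool from outside, world axes, zero at the start; "moment": the same for the moment, N m; "gripper_width": opening from 0.0 (shut) to 1.0 (fully open).
Only numpy, scipy, OpenCV 4.12 (cv2) and the standard library are available. Lean on these libraries where they do the work, as an engineer would, in place of code of your own. Each camera call takes 0.05 s, during which the arm holds its last target.

TASK

The open top drawer of the grey parts cabinet stands over the parts tote: first push it fully home, until it clicks in past its catch and stays shut. Then lift the tote by its handle, clear of the table and of everything else, and tilt it about 35 degrees towards its cut-down corner until all four brass nuts have slid together into that corner, without spilling any. Finish while still holding the tote up, tilted and still, so that I can pick the nuts out with the tweezers; do not knock the bottles about.

Things in the scene. Friction and masses are not known exactly. Their poses are not given: they have to be found in the camera images.
- drawer_unit_drawer3 (a joint): how far the cabinet's top drawer stands open, in m: 0 is fully home, it starts about 0.10 to 0.125 open and can open to 0.13. It slides freely (about 1 N) until some 12 mm from home; there a spring catch resists with up to about 6 N, gives way at some 5 mm and then draws the drawer home and keeps it there
- drawer_face (a point): mid-width point on the top drawer's front face (224 mm wide), 181 mm above the table, in the flat strip (168 to 197 mm up) over the cup handle; it moves with the drawer. x points square into the cabinet (the drawer shuts along +x), z up. The cup handle below (52 mm wide, 148 to 164 mm up) stands 12 mm out of the face; the drawer's underside is 140 mm up
- cabinet_top (a point): middle of the top front edge of the grey three-drawer cabinet (fixed, 240 mm wide, 200 mm deep, 205 mm tall). Its x axis points into the cabinet, z up. The face of a drawer that is home lies in this plane. The middle and bottom drawers are shut
- tote_handle (a point): centre of the black grip bar of the parts tote, a loose open pale metal tray (0.32 kg) with a fixed carrying handle. The bar runs 120 mm along this frame's x, is 14 mm thick along y (grasp across y) and 22 mm tall; its centre lies 111 mm above the tote's underside, over the tote's middle. z is square to the floor; x, along the short side, points away from the robot at the start, within 0.6 rad
- tote_corner (a point): inner floor corner at the cut-down corner of the tote, at x = -57, y = -85, z = -108 mm in the frame of tote_handle (same axes). The tray measures 120 (x) by 176 (y) mm outside, walls 3 mm thick and 42 mm high, cut down to 20 mm over 45 mm either side of this corner, floor 3 mm thick
- nut0_mid (a point): centre of brass hex nut 1 of 4, 17 mm across flats, 8 mm high, 14 g, lying loose in the tote; it slides on the tote's smooth floor with a friction coefficient of about 0.2
- nut1_mid (a point): centre of brass hex nut 2 of 4, 17 mm across flats, 8 mm high, 14 g, lying loose in the tote; it slides on the tote's smooth floor with a friction coefficient of about 0.2
- nut2_mid (a point): centre of brass hex nut 3 of 4, 17 mm across flats, 8 mm high, 14 g, lying loose in the tote; it slides on the tote's smooth floor with a friction coefficient of about 0.2
- nut3_mid (a point): centre of brass hex nut 4 of 4, 17 mm across flats, 8 mm high, 14 g, lying loose in the tote; it slides on the tote's smooth floor with a friction coefficient of about 0.2
- ethanol: white bottle with a red cap, 60 mm across and 150 mm tall, standing loose; origin at the centre of its foot
- stain: dark violet bottle with a white cap, 32 mm across and 75 mm tall, standing loose; origin at the centre of its foot
- oil: brown bottle with a black cap, 28 mm across and 62 mm tall, standing loose; origin at the centre of its foot

How it is judged:
On the way, in this order (a step that is already met when the one before it is completed fails the run):
1. the top drawer is pushed fully home and seated while the tote still stands on the table (value of joint drawer_unit_drawer3 below 0.003 m and height (world z) of tote_handle below 0.125 m), for 0.2 s.
2. the tote is lifted clear of the table by its handle (height (world z) of tote_handle above 0.15 m and contact force between the fingers and tote above 1 N), for 0.2 s.
3. all four nuts have slid into the cut-down corner of the tilted tote (height (world z) of tote_corner above 0.02 m and contact force between the fingers and tote above 1 N and angle between tote_corner's own z axis and vertical between 0.35 and 0.87 rad and distance between each of nut0_mid, nut1_mid, nut2_mid, nut3_mid and tote_corner below 0.075 m), for 0.3 s.
At the end, for the whole second after the job is handed in: The top drawer is home (less than 3 mm open). The gripper holds the tote still, its cut-down corner more than 20 mm above the table and touching neither the cabinet nor the microscope, its floor tilted 20 to 50 degrees, and the centres of all four nuts lie within 75 mm of the cut-down corner (all of step 3 and value of joint drawer_unit_drawer3 below 0.003 m and linear speed of tote below 0.02 m/s and angular speed of tote below 0.1 rad/s and contact force between tote and drawer_unit below 0.3 N and contact force between tote and polarising_microscope below 0.3 N); the arm keeps its last pose, push and grip.
It fails at once if the white red-capped bottle is knocked about (moved more than 30 mm) (distance of ethanol from where it was at the start of the episode above 0.03 m).
It fails at once if the violet bottle is knocked about (moved more than 30 mm) (distance of stain from where it was at the start of the episode above 0.03 m).
It fails at once if the brown bottle is knocked about (moved more than 30 mm) (distance of oil from where it was at the start of the episode above 0.03 m).
It also fails if it takes over 67 s, if anything falls off the work surface, if the arm or the gripper's body presses on something with over 40 N, if the wrist force passes 120 N, or if a joint passes its speed limit or range.

## Working session

There is one attempt and no reset: what is moved stays moved. The work goes in short steps, Python scripts to look and compute and a shell command to move; the robot and the scene stay as the last step left them, time stands still between calls to the robot, and variables do not carry over. Pictures are saved under pics/ and viewed, and the job is handed in when it is done.

```bash
ls; mkdir -p pics
python3 - <<'E'
from cell import r
import cv2,pickle
s=r.get_state();print(s)
for n in ("scene","side","wrist"):
    f=r.grab_frame(n);pickle.dump((s,f),open(f"pics/{n}0.pkl","wb"))
    cv2.imwrite(f"pics/{n}0.png",f["frame"][:,:,::-1])
    print(n,f["camera_matrix"],f["D"],f.get("world_to_cam",f.get("tool_from_camera")))
print(r.grip_depth)
E
```

```text
pics
{'clock': 0.0, 'joint_positions': array([ 1.28551432,  0.41796864, -0.01032244,  1.61415429,  0.00469675,
        1.11069295, -0.05298923]), 'joint_vel': array([ 1.01012769e-03, -9.28974775e-05, -1.37578172e-04,  4.70884127e-05,
       -6.44330722e-04,  3.76963887e-04, -6.33082853e-05]), 'tau': array([-3.67780531e-04, -8.51257253e+01,  6.38147481e-01, -4.25985432e+01,
       -4.89019160e-02,  1.88519759e-02,  2.01065104e-04]), 'position': array([ 0.15077069, -0.60616363,  0.20483688]), 'tool_rot': array([-3.11710752e+00, -3.81896052e-01,  3.52282212e-04]), 'wrist_force': array([-0.14349165, -0.22082956, -0.68679556]), 'moment': array([0.0513167 , 0.01846483, 0.05454688]), 'gripper_width': 0.9961780173961139}
scene [[432.52746984   0.         316.14100482]
 [  0.         432.52746984 197.45857933]
 [  0.           0.           1.        ]] [-0.10031532  0.          0.          0.          0.        ] [[-0.53841668 -0.84244227 -0.0199625   0.34095648]
 [ 0.37428138 -0.26029868  0.89003261 -0.27780244]
 [-0.75499731  0.47173681  0.4554596  -0.80105368]
 [ 0.          0.          0.
[... 182 characters left out ...]
    0.        0.       ] [[-0.43188132 -0.90188714  0.00883791  0.29344397]
 [ 0.55226586 -0.25668773  0.79316696 -0.36527647]
 [-0.7130785   0.34743487  0.60894011 -0.90690411]
 [ 0.          0.          0.          1.        ]]
wrist [[341.77848657   0.         319.63962889]
 [  0.         341.77848657 200.95875392]
 [  0.           0.           1.        ]] [-0.04036473  0.          0.          0.          0.        ] [[ 7.49549273e-05  9.69971728e-01  2.43217681e-01  7.04022234e-02]
 [ 9.99999969e-01 -1.30800802e-04  2.13463738e-04  8.30925832e-05]
 [ 2.38866858e-04  2.43217657e-01 -9.69971708e-01 -1.79491219e-01]
 [ 0.00000000e+00  0.00000000e+00  0.00000000e+00  1.00000000e+00]]
0.0188
```

View pics/scene0.png

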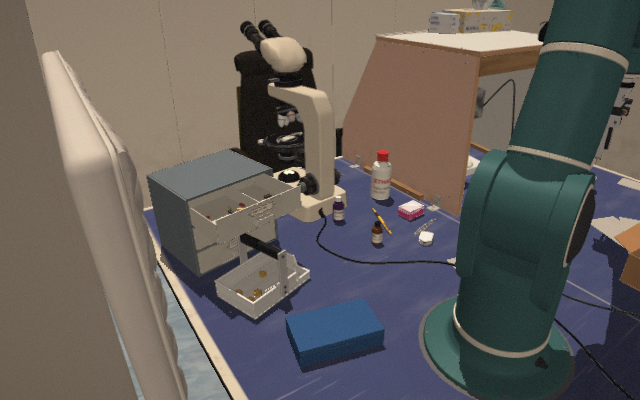

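View pics/side0.png

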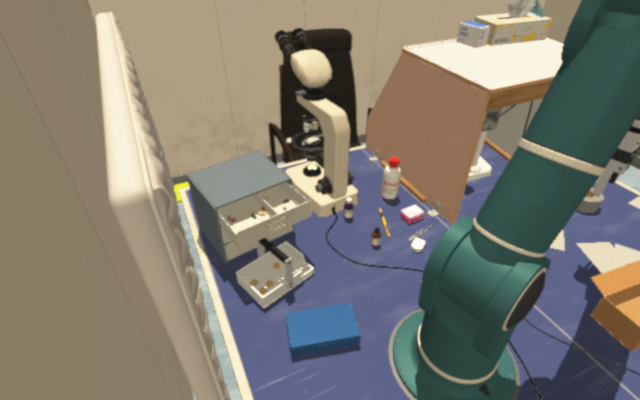

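View pics/wrist0.png

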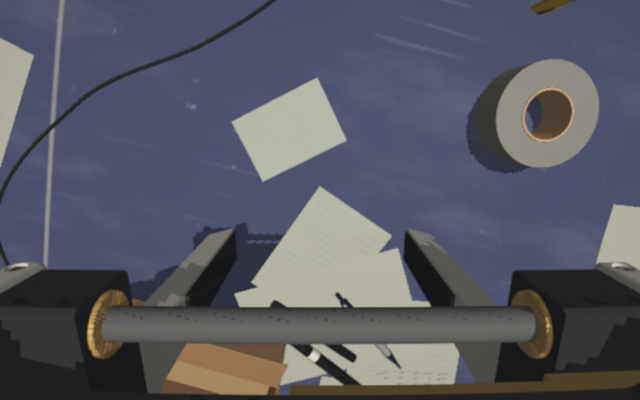

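```bash
cat > h.py <<'E'
import numpy as np,cv2,pickle
from scipy.spatial.transform import Rotation as R
def pw(f,us,T=None,win=1):
    """pixels -> world via depth"""
    K,D=f["camera_matrix"],np.array(f["D"])
    out=[]
    for u,v in us:
        d=f["depth"][int(v)-win:int(v)+win+1,int(u)-win:int(u)+win+1];d=d[d>0]
        z=np.median(d) if d.size else np.nan
        p=cv2.undistortPoints(np.array([[[u,v]]],float),K,D)[0,0]
        c=np.array([p[0]*z,-p[1]*z,-z,1])
        M=np.linalg.inv(f["world_to_cam"]) if T is None else T
        out.append((M@c)[:3])
    return np.array(out)
def cloud(f,T=None):
    K,D=f["camera_matrix"],np.array(f["D"])
    H,W=f["depth"].shape
    uv=np.stack(np.meshgrid(np.arange(W),np.arange(H)),-1).reshape(-1,1,2).astype(float)
    p=cv2.undistortPoints(uv,K,D)[:,0]
    z=f["depth"].reshape(-1)
    c=np.stack([p[:,0]*z,-p[:,1]*z,-z,np.ones_like(z)],1)
    M=np.linalg.inv(f["world_to_cam"]) if T is None else T
    w=(c@M.T)[:,:3]; w[z<=0]=np.nan
    return w.reshape(H,W,3)
def toolT(s):
    T=np.eye(4);T[:3,:3]=R.from_rotvec(s["tool_rot"]).as_matrix();T[:3,3]=s["position"];return T
def proj(f,P,w2c=None):
    P=np.atleast_2d(P);M=f["world_to_cam"] if w2c is None else w2c
    c=(np.c_[P,np.ones(len(P))]@M.T)[:,:3]*[1,-1,-1]
    return cv2.projectPoints(c,np.zeros(3),np.zeros(3),f["camera_matrix"],np.array(f["D"]))[0][:,0]
E
python3 - <<'E'
from h import *
np.set_printoptions(precision=4,suppress=True)
for n in("scene","side"):
    s,f=pickle.load(open(f"pics/{n}0.pkl","rb"))
    print(n,"cam",np.linalg.inv(f["world_to_cam"])[:3,3])
s,f=pickle.load(open("pics/scene0.pkl","rb"))
pts={"cabTopCorners":[(151,181),(226,152),(270,172),(190,212)],"drawerface":[(215,228),(250,215),(285,197)],"bar":[(243,237),(262,245),(283,255)],"tote rim":[(218,287),(258,315),(309,270)],"nuts":[(262,273),(256,290),(252,293),(242,293)],"eth":[(380,180)],"vio":[(338,212)],"brown":[(377,234)],"block":[(330,320)],"scopebase":[(300,210),(345,205)]}
for k,v in pts.items():print(k);print(pw(f,v))
E
for n in scene side; do python3 -c "
import cv2;i=cv2.imread('pics/${n}0.png')
i=i[140:330,140:440] if '$n'=='scene' else i[140:330,170:470]
cv2.imwrite('pics/${n}0z.png',cv2.resize(i,(800,507),interpolation=cv2.INTER_CUBIC))";done
```

```text
scene cam [-0.3172  0.5928  0.6189]
side cam [-0.3182  0.486   0.8394]
cabTopCorners
[[0.6855 0.4338 0.1952]
 [0.7347 0.2187 0.2048]
 [0.5685 0.1714 0.1935]
 [0.5194 0.3931 0.1732]]
drawerface
[[0.42   0.3729 0.1758]
 [0.4277 0.292  0.1763]
 [0.4454 0.1978 0.1838]]
bar
[[0.4448 0.3067 0.118 ]
 [0.391  0.2871 0.1194]
 [0.341  0.2645 0.1139]]
tote rim
[[0.425  0.3847 0.0281]
 [0.3229 0.3404 0.0039]
 [0.3991 0.1697 0.0008]]
nuts
[[0.4435 0.2711 0.0068]
 [0.3919 0.3112 0.0095]
 [0.3938 0.3206 0.0039]
 [0.4048 0.3396 0.005 ]]
eth
[[ 0.5825 -0.1981  0.0685]]
vio
[[ 0.5424 -0.0149  0.0343]]
brown
[[ 0.3933 -0.0313  0.0331]]
block
[[0.197  0.2466 0.0396]]
scopebase
[[ 0.609   0.0684  0.0365]
 [ 0.596  -0.078   0.0136]]
```

View pics/scene0z.png

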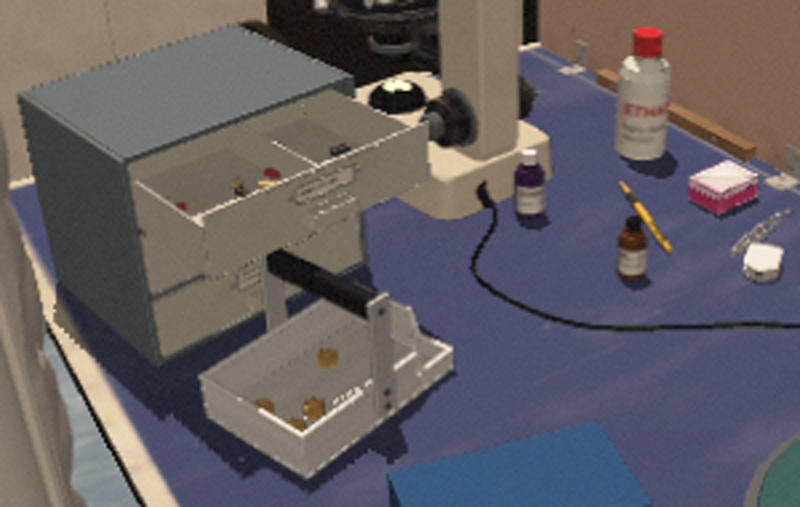

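View pics/side0z.png

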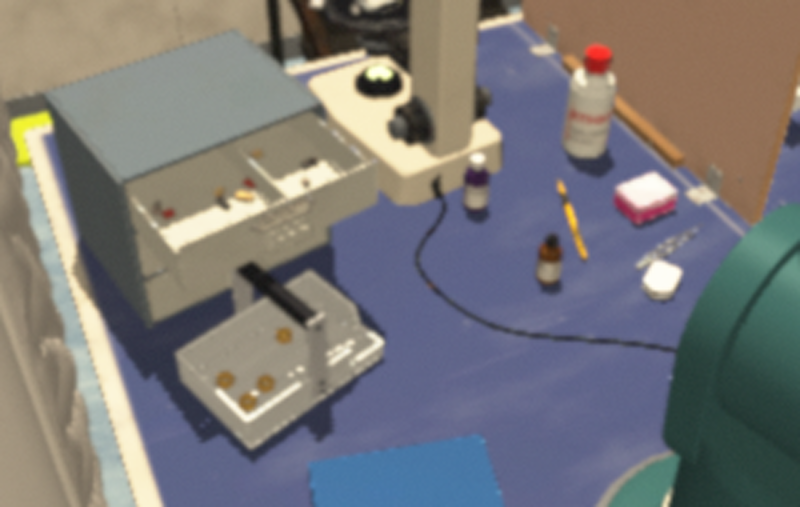

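Run:
```python
from h import *
np.set_printoptions(precision=4,suppress=True)
for n in("scene","side"):
    s,f=pickle.load(open(f"pics/{n}0.pkl","rb"));w=cloud(f)
    x,y,z=w[...,0],w[...,1],w[...,2]
    g=f["frame"].astype(int)
    # drawer face strip
    m=(z>.167)&(z<.197)&(x<.47)&(x>.36)&(y>.15)&(y<.45)
    P=w[m]
    vx,vy,x0,y0=cv2.fitLine(P[:,:2].astype(np.float32),cv2.DIST_HUBER,0,.001,.001).ravel()
    res=(P[:,0]-x0)*vy-(P[:,1]-y0)*vx
    k=abs(res)<.006;P=P[k]
    vx,vy,x0,y0=cv2.fitLine(P[:,:2].astype(np.float32),cv2.DIST_HUBER,0,.001,.001).ravel()
    t=(P[:,:2]-[x0,y0])@[vx,vy]
    nrm=np.array([-vy,vx]);nrm*=np.sign(nrm[0])
    a,b=np.percentile(t,[.5,99.5]);print(n,"face mid",np.array([x0,y0])+(a+b)/2*np.array([vx,vy]),"len",b-a,"n",nrm,"yaw",np.degrees(np.arctan2(nrm[1],nrm[0])),len(P))
    # bar: black & z
    m=(z>.095)&(z<.135)&(g.max(-1)<60)&(x>.3)&(x<.5)&(y>.2)&(y<.4)
    B=w[m]; vx,vy,x0,y0=cv2.fitLine(B[:,:2].astype(np.float32),cv2.DIST_HUBER,0,.001,.001).ravel()
    t=(B[:,:2]-[x0,y0])@[vx,vy];a,b=np.percentile(t,[1,99])
    print(" bar mid",np.array([x0,y0])+(a+b)/2*np.array([vx,vy]),"len",b-a,"yaw",np.degrees(np.arctan2(vy,vx)),"z",np.percentile(B[:,2],[5,50,95]),len(B))
    # cabinet front edge: top plane
    m=(abs(z-.205)<.006)&(x>.45)&(y>.1)&(y<.5)&(x<.85)
    C=w[m][:,:2].astype(np.float32);rect=cv2.minAreaRect(C);print(" top rect",rect,cv2.boxPoints(rect).tolist())
# topdown occupancy heights
s,f=pickle.load(open("pics/scene0.pkl","rb"));s2,f2=pickle.load(open("pics/side0.pkl","rb"))
w=np.concatenate([cloud(f).reshape(-1,3),cloud(f2).reshape(-1,3)]);w=w[~np.isnan(w[:,0])]
H=np.zeros((12,24))
for p in w:
    i,j=int((p[0]+0)/.1),int((p[1]+1.2)/.1)
    if 0<=p[0]<1.2 and 0<=j<24: H[i,j]=max(H[i,j],p[2])
np.set_printoptions(precision=2,linewidth=250)
print("cols y from -1.2");print(H)
```

```text
scene face mid [0.4333 0.2628] len 0.2229221795872222 n [0.9822 0.1878] yaw 10.822001 1110
 bar mid [0.4008 0.2918] len 0.10973973027001624 yaw 18.382023 z [0.1043 0.1171 0.1223] 409
 top rect ((0.6384300589561462, 0.3027610778808594), (0.2025754153728485, 0.2428591400384903), 11.394027709960938) [[0.5151495337486267, 0.40178757905960083], [0.5631275773048401, 0.16371476650238037], [0.7617105841636658, 0.20373457670211792], [0.7137325406074524, 0.4418073892593384]]
side face mid [0.4319 0.2596] len 0.22044860093083365 n [0.9819 0.1893] yaw 10.914756 681
 bar mid [0.3993 0.2877] len 0.09759758933798776 yaw 17.62451 z [0.1082 0.1196 0.1234] 175
 top rect ((0.62608802318573, 0.348904550075531), (0.20735307037830353, 0.347720205783844), 12.820961952209473) [[0.4864158630371094, 0.4954236149787903], [0.5635768175125122, 0.15637272596359253], [0.7657601833343506, 0.20238548517227173], [0.6885992288589478, 0.5414363741874695]]
cols y from -1.2
[[0.   0.   0.   0.01 0.01 0.01 0.55 0.57 0.   0.01 0.73 0.7  0.45 0.3  0.   0.   0.   0.   0.65 0.   0.   0.   0.   0.  ]
 [0.   0.01 0.01 0.01 0.01
[... 627 characters left out ...]
.47 0.47 0.15 0.12 0.35 0.35 0.21 0.21 0.21 0.37 0.39 0.69 0.   0.   0.   0.   0.  ]
 [0.   0.   0.   0.54 0.58 0.57 0.53 0.47 0.47 0.02 0.   0.48 0.48 0.21 0.21 0.21 0.36 0.39 0.67 0.   0.   0.   0.   0.  ]
 [0.   0.   0.   0.   0.   0.   0.   0.   0.38 0.01 0.   0.52 0.52 0.   0.   0.   0.36 0.39 0.66 0.   0.   0.   0.   0.  ]
 [0.   0.   0.   0.   0.   0.   0.   0.   0.21 0.01 0.   0.52 0.52 0.   0.   0.   0.35 0.39 0.64 0.   0.   0.   0.   0.  ]
 [0.   0.   0.   0.   0.   0.   0.   0.   0.   0.   0.   0.   0.   0.   0.   0.   0.35 0.39 0.62 0.   0.   0.   0.   0.  ]
 [0.   0.   0.   0.   0.   0.   0.   0.   0.   0.   0.   0.   0.   0.   0.   0.   0.36 0.39 0.62 0.   0.   0.   0.   0.  ]]
```

```bash
cat >> h.py <<'E'
def rel(s,pos,yaw=None,rv=None):
    """shift/turn in the tool axes for world target (tool down, tool x at yaw deg)"""
    T=toolT(s);Rt=T[:3,:3]
    lin=Rt.T@(np.array(pos)-s["position"])
    if yaw is not None: Rg=R.from_euler('z',yaw,degrees=True).as_matrix()@np.diag([1,-1,-1])
    elif rv is not None: Rg=np.array(rv)
    else: Rg=Rt
    return lin.round(4),R.from_matrix(Rt.T@Rg).as_rotvec().round(4)
E
python3 - <<'E'
from h import *
from cell import r
s=r.get_state()
print(rel(s,[.15,-.606,.6]),rel(s,[.42,-.1,.6]),rel(s,[.36,.25,.6],10.9))
sc,f=pickle.load(open("pics/scene0.pkl","rb"));w=cloud(f).reshape(-1,3)
m=(w[:,0]>.3)&(w[:,0]<.6)&(w[:,1]>.38)&(w[:,1]<.55)&(w[:,2]>.24)
print(m.sum(),np.nanmin(w[m],0) if m.any() else 0)
E
```

```text
(array([-0.0007, -0.0008, -0.395 ]), array([0., 0., 0.])) (array([ 0.3834, -0.4267, -0.3947]), array([0., 0., 0.])) (array([ 0.4097, -0.7808, -0.3943]), array([-0.0009,  0.0001,  0.0535]))
2988 [0.39648661 0.48983588 0.24002724]
```

```bash
python3 -m crank '[{"linear":[0,0,-0.03],"delta_rot":[0,0,0]},{"linear":[0,0,-0.07],"delta_rot":[0,0,0]},{"linear":[0,0,-0.11],"delta_rot":[0,0,0]},{"linear":[0,0,-0.15],"delta_rot":[0,0,0]},{"linear":[0,0,-0.19],"delta_rot":[0,0,0]},{"linear":[0,0,-0.23],"delta_rot":[0,0,0]},{"linear":[0,0,-0.27],"delta_rot":[0,0,0]},{"linear":[0,0,-0.31],"delta_rot":[0,0,0]},{"linear":[0,0,-0.35],"delta_rot":[0,0,0]},{"linear":[0,0,-0.38],"delta_rot":[0,0,0]}]' 1 5
```

```text
clock: 0.98
position: [0.1507, -0.6059, 0.5887]
tool_rot: [3.116, 0.382, 0.0]
wrist_force: [-0.0, 0.4, 0.5]
gripper_width: 0.328
```

```bash
python3 -m crank '[{"linear":[0.02,-0.025,0],"delta_rot":[0,0,0]},{"linear":[0.045,-0.053,0],"delta_rot":[0,0,0]},{"linear":[0.072,-0.08,0],"delta_rot":[0,0,0]},{"linear":[0.099,-0.11,0],"delta_rot":[0,0,0]},{"linear":[0.126,-0.14,0],"delta_rot":[0,0,0]},{"linear":[0.153,-0.17,0],"delta_rot":[0,0,0]},{"linear":[0.18,-0.2,0],"delta_rot":[0,0,0]},{"linear":[0.207,-0.23,0],"delta_rot":[0,0,0]},{"linear":[0.234,-0.26,0],"delta_rot":[0,0,0]},{"linear":[0.26,-0.29,0],"delta_rot":[0,0,0]}]'
python3 - <<'E'
from h import *
from cell import r
s=r.get_state();print(s["joint_positions"],s["position"])
print(rel(s,[.42,-.1,.6]),rel(s,[.36,.25,.6],10.9))
E
```

```text
clock: 1.82
position: [0.3336, -0.2602, 0.5854]
tool_rot: [3.118, 0.382, -0.0]
wrist_force: [0.5, -0.2, 0.7]
gripper_width: 0.001
[ 0.88485927 -0.05250337 -0.27348618  1.34383777 -0.01438183  1.8482242
 -0.71906106] [ 0.33363677 -0.26018295  0.58543157]
(array([ 0.1225, -0.1346, -0.0146]), array([0., 0., 0.])) (array([ 0.1488, -0.4887, -0.0147]), array([0.0003, 0.0002, 0.0537]))
```

```bash
python3 -m crank '[{"linear":[0.02,-0.03,0],"delta_rot":[0,0,0]},{"linear":[0.045,-0.06,0],"delta_rot":[0,0,0]},{"linear":[0.07,-0.09,0.01],"delta_rot":[0,0,0]},{"linear":[0.09,-0.12,0.02],"delta_rot":[0,0,0]},{"linear":[0.10,-0.158,0.03],"delta_rot":[0,0,0.01]},{"linear":[0.11,-0.196,0.04],"delta_rot":[0,0,0.02]},{"linear":[0.12,-0.234,0.05],"delta_rot":[0,0,0.03]},{"linear":[0.125,-0.272,0.06],"delta_rot":[0,0,0.04]},{"linear":[0.13,-0.31,0.07],"delta_rot":[0,0,0.05]},{"linear":[0.135,-0.348,0.08],"delta_rot":[0,0,0.054]}]'
python3 - <<'E'
from h import *
from cell import r
s=r.get_state();print(s["joint_positions"],s["position"])
print(rel(s,[.36,.248,.4],10.9),rel(s,[.36,.248,.178],10.9))
E
```

```text
clock: 2.65
position: [0.3793, 0.1099, 0.5049]
tool_rot: [3.127, 0.297, 0.0]
wrist_force: [1.7, 0.9, -0.4]
gripper_width: 0.001
[ 0.58335221 -0.17675978 -0.76978083  1.58323206 -0.12300401  1.68508232
 -1.57434244] [0.37932911 0.10986452 0.50489551]
(array([ 0.007 , -0.1394,  0.1048]), array([ 0.0005,  0.    , -0.0011])) (array([ 0.007 , -0.1395,  0.3268]), array([ 0.0005,  0.    , -0.0011]))
```

```bash
python3 -m crank '[{"linear":[0.001,-0.025,0.02],"delta_rot":[0,0,0]},{"linear":[0.002,-0.05,0.04],"delta_rot":[0,0,0]},{"linear":[0.003,-0.075,0.06],"delta_rot":[0,0,0]},{"linear":[0.005,-0.1,0.085],"delta_rot":[0,0,0]},{"linear":[0.007,-0.125,0.11],"delta_rot":[0,0,0]},{"linear":[0.007,-0.14,0.14],"delta_rot":[0,0,0]},{"linear":[0.007,-0.14,0.175],"delta_rot":[0,0,0]},{"linear":[0.007,-0.14,0.20],"delta_rot":[0,0,0]},{"linear":[0.007,-0.14,0.22],"delta_rot":[0,0,0]},{"linear":[0.007,-0.14,0.22],"delta_rot":[0,0,0]}]'
python3 - <<'E'
from h import *
from cell import r
s=r.get_state();print(s["joint_positions"],s["position"])
print(rel(s,[.36,.248,.178],10.9))
for n in ("wrist","scene"):
    f=r.grab_frame(n);pickle.dump((s,f),open(f"pics/{n}1.pkl","wb"));cv2.imwrite(f"pics/{n}1.png",f["frame"][:,:,::-1])
E
```

```text
clock: 3.48
position: [0.3592, 0.2458, 0.2825]
tool_rot: [3.127, 0.298, -0.007]
wrist_force: [-0.5, -0.5, 0.1]
gripper_width: 0.005
[ 0.43970585  0.05353035 -1.12712146  1.92591529  0.04984891  1.19740933
 -2.08581108] [0.35917991 0.24581999 0.28249908]
(array([ 0.0017, -0.002 ,  0.1045]), array([0.0004, 0.0047, 0.    ]))
```

View pics/wrist1.png

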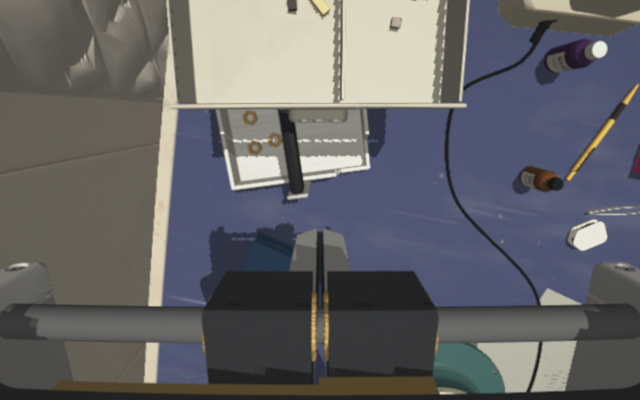

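View pics/scene1.png

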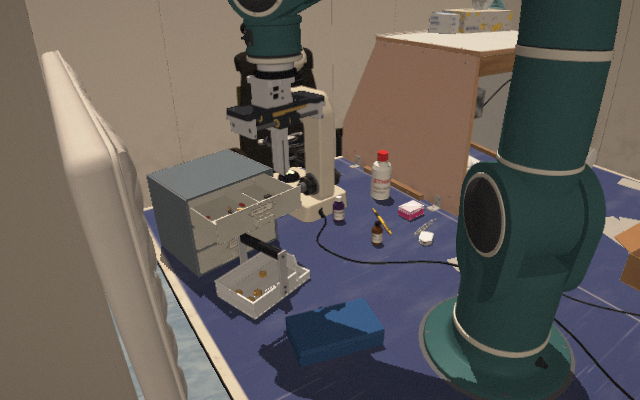

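Run:
```python
from h import *
np.set_printoptions(precision=4,suppress=True)
s,f=pickle.load(open("pics/wrist1.pkl","rb"));T=toolT(s)@f["tool_from_camera"];w=cloud(f,T)
x,y,z=w[...,0],w[...,1],w[...,2];g=f["frame"].astype(int)
H,W=z.shape;vv,uu=np.mgrid[:H,:W]
m=(vv<200)&(z>.105)&(z<.13)&(g.max(-1)<70)&(uu>270)&(uu<315)
B=w[m];vx,vy,x0,y0=cv2.fitLine(B[:,:2].astype(np.float32),cv2.DIST_HUBER,0,.001,.001).ravel()
sg=np.sign(vx);vx*=sg;vy*=sg
t=(B[:,:2]-[x0,y0])@[vx,vy];a,b=np.percentile(t,[1,99]);o=(B[:,:2]-[x0,y0])@[-vy,vx]
print("bar near end",np.array([x0,y0])+a*np.array([vx,vy]),"len",b-a,"width",np.percentile(o,[2,98]),"yaw",np.degrees(np.arctan2(vy,vx)),"z",np.median(B[:,2]))
# drawer lip line
m=(vv>95)&(vv<115)&(z>.185)&(z<.21)&(uu>180)&(uu<460);P=w[m]
vx,vy,x0,y0=cv2.fitLine(P[:,:2].astype(np.float32),cv2.DIST_HUBER,0,.001,.001).ravel()
t=(P[:,:2]-[x0,y0])@[vx,vy];a,b=np.percentile(t,[.5,99.5])
print("lip mid",np.array([x0,y0])+(a+b)/2*np.array([vx,vy]),b-a,np.degrees(np.arctan2(vy,vx)),np.median(P[:,2]))
# tote rim
m=(vv>105)&(vv<195)&(uu>215)&(uu<375)&(z>.03)&(z<.05)
print(m.sum(), cv2.minAreaRect(w[m][:,:2].astype(np.float32)))
```

```text
bar near end [0.3486 0.2667] len 0.08166144966298289 width [-0.0065  0.0065] yaw 19.060934 z 0.12180987915530239
lip mid [0.435  0.2594] 0.20945909017997522 -78.94437 0.19724978954927147
1049 ((0.3910134434700012, 0.2822189927101135), (0.09860880672931671, 0.17836543917655945), 17.387075424194336)
```

```bash
python3 -m crank '[{"linear":[0,0,0.02],"delta_rot":[0,0,0]},{"linear":[0,0,0.04],"delta_rot":[0,0,0]},{"linear":[0,0,0.06],"delta_rot":[0,0,0]},{"linear":[0,0,0.08],"delta_rot":[0,0,0]},{"linear":[0,0,0.095],"delta_rot":[0,0,0]},{"linear":[0,0,0.105],"delta_rot":[0,0,0]},{"linear":[0,0,0.105],"delta_rot":[0,0,0]},{"linear":[0,0,0.105],"delta_rot":[0,0,0]},{"linear":[0,0,0.105],"delta_rot":[0,0,0]},{"linear":[0,0,0.105],"delta_rot":[0,0,0]}]'
python3 - <<'E'
from h import *
from cell import r
s=r.get_state();print(s["joint_positions"],s["position"])
E
```

```text
clock: 4.42
position: [0.3612, 0.247, 0.1815]
tool_rot: [-3.127, -0.297, -0.003]
wrist_force: [-0.5, -0.4, 0.2]
gripper_width: 0.004
[ 0.31422482  0.23633629 -1.0903362   2.05716156  0.25255895  0.9870935
 -2.28683659] [0.36124853 0.2470132  0.18153767]
```

```bash
python3 -m crank '[{"linear":[0.015,0,0.002],"delta_rot":[0,0,0]},{"linear":[0.03,0,0.004],"delta_rot":[0,0,0]},{"linear":[0.04,0,0.004],"delta_rot":[0,0,0]},{"linear":[0.05,0,0.004],"delta_rot":[0,0,0]},{"linear":[0.06,0,0.004],"delta_rot":[0,0,0]},{"linear":[0.07,0,0.004],"delta_rot":[0,0,0]},{"linear":[0.08,0,0.004],"delta_rot":[0,0,0]},{"linear":[0.09,0,0.004],"delta_rot":[0,0,0]},{"linear":[0.10,0,0.004],"delta_rot":[0,0,0]},{"linear":[0.11,0,0.004],"delta_rot":[0,0,0]}]'
python3 - <<'E'
from h import *
from cell import r
s=r.get_state();print(s["joint_positions"],s["position"],s["wrist_force"])
f=r.grab_frame("scene");cv2.imwrite(f"pics/scene2.png",f["frame"][:,:,::-1])
E
```

```text
clock: 5.25
position: [0.4696, 0.2678, 0.1765]
tool_rot: [-3.127, -0.298, 0.0]
wrist_force: [-1.6, 0.4, 0.5]
gripper_width: 0.005
[ 0.18577438  0.45961692 -0.96667021  1.83134745  0.42739559  1.07652193
 -2.3224699 ] [0.46955183 0.26781307 0.17648061] [-1.56069255  0.40721191  0.52074954]
```

View pics/scene2.png

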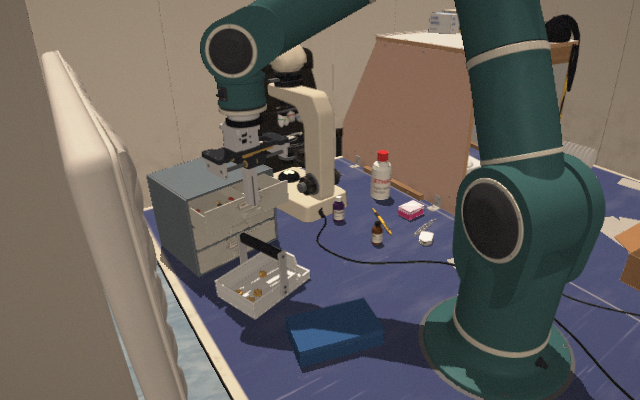

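```bash
python3 -m crank '[{"linear":[0.008,0,0],"delta_rot":[0,0,0]},{"linear":[0.016,0,0],"delta_rot":[0,0,0]},{"linear":[0.024,0,0],"delta_rot":[0,0,0]},{"linear":[0.032,0,0],"delta_rot":[0,0,0]},{"linear":[0.040,0,0],"delta_rot":[0,0,0]},{"linear":[0.046,0,0],"delta_rot":[0,0,0]},{"linear":[0.051,0,0],"delta_rot":[0,0,0]},{"linear":[0.055,0,0],"delta_rot":[0,0,0]},{"linear":[0.058,0,0],"delta_rot":[0,0,0]},{"linear":[0.060,0,0],"delta_rot":[0,0,0]}]'
```

```text
clock: 6.13
position: [0.5275, 0.2788, 0.1764]
tool_rot: [3.127, 0.298, -0.001]
wrist_force: [-3.5, -0.8, 1.5]
gripper_width: 0.009
```

```bash
python3 -m crank '[{"linear":[0.001,0,0],"delta_rot":[0,0,0]},{"linear":[0.002,0,0],"delta_rot":[0,0,0]},{"linear":[0.003,0,0],"delta_rot":[0,0,0]},{"linear":[0.004,0,0],"delta_rot":[0,0,0]},{"linear":[0.005,0,0],"delta_rot":[0,0,0]},{"linear":[0.005,0,0],"delta_rot":[0,0,0]},{"linear":[0.005,0,0],"delta_rot":[0,0,0]},{"linear":[0.005,0,0],"delta_rot":[0,0,0]},{"linear":[0.005,0,0],"delta_rot":[0,0,0]},{"linear":[0.005,0,0],"delta_rot":[0,0,0]}]'
python3 - <<'E'
from h import *
from cell import r
f=r.grab_frame("scene");i=f["frame"][140:330,140:440,::-1];cv2.imwrite(f"pics/scene3.png",cv2.resize(i,(800,507),interpolation=cv2.INTER_CUBIC))
E
```

```text
clock: 6.97
position: [0.5318, 0.2797, 0.1765]
tool_rot: [3.127, 0.298, -0.002]
wrist_force: [-6.6, -2.9, 3.5]
gripper_width: 0.003
```

View pics/scene3.png

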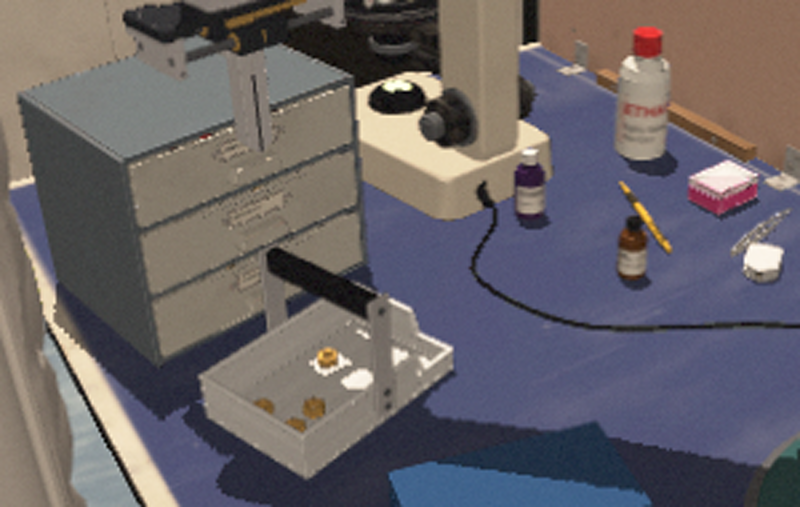

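Near the catch peak (about 6.6 N), with the drawer still a few mm proud. Continue gently.

```bash
python3 -m crank '[{"linear":[0.001,0,0],"delta_rot":[0,0,0]},{"linear":[0.002,0,0],"delta_rot":[0,0,0]},{"linear":[0.003,0,0],"delta_rot":[0,0,0]},{"linear":[0.004,0,0],"delta_rot":[0,0,0]},{"linear":[0.005,0,0],"delta_rot":[0,0,0]},{"linear":[0.005,0,0],"delta_rot":[0,0,0]},{"linear":[0.005,0,0],"delta_rot":[0,0,0]},{"linear":[0.005,0,0],"delta_rot":[0,0,0]},{"linear":[0.005,0,0],"delta_rot":[0,0,0]},{"linear":[0.005,0,0],"delta_rot":[0,0,0]}]'
```

```text
clock: 7.85
position: [0.5322, 0.2797, 0.1763]
tool_rot: [3.122, 0.301, -0.015]
wrist_force: [-43.4, -19.2, 31.0]
gripper_width: 0.002
```

```bash
python3 -m crank '[{"linear":[-0.006,0,0],"delta_rot":[0,0,0]},{"linear":[-0.01,0,0],"delta_rot":[0,0,0]},{"linear":[-0.02,0,0],"delta_rot":[0,0,0]},{"linear":[-0.03,0,0],"delta_rot":[0,0,0]},{"linear":[-0.04,0,0],"delta_rot":[0,0,0]},{"linear":[-0.05,0,0],"delta_rot":[0,0,0]},{"linear":[-0.06,0,0],"delta_rot":[0,0,0]},{"linear":[-0.06,0,0],"delta_rot":[0,0,0]},{"linear":[-0.06,0,0],"delta_rot":[0,0,0]},{"linear":[-0.06,0,0],"delta_rot":[0,0,0]}]'
python3 - <<'E'
from h import *
from cell import r
s=r.get_state();print(s["joint_positions"],s["wrist_force"],s["position"])
for n in("scene","side","wrist"):
  f=r.grab_frame(n);pickle.dump((s,f),open(f"pics/{n}4.pkl","wb"));i=f["frame"][:,:,::-1]
  if n!="wrist": i=cv2.resize(i[140:330,140:440],(800,507),interpolation=cv2.INTER_CUBIC)
  cv2.imwrite(f"pics/{n}4.png",i)
s,f=pickle.load(open("pics/scene4.pkl","rb"))
w=cloud(f);x,y,z=w[...,0],w[...,1],w[...,2]
n=np.array([.982,.188])
d=(x-.539)*n[0]+(y-.283)*n[1]
l=-(x-.539)*n[1]+(y-.283)*n[0]
for a,b in((.168,.196),(.085,.13),(.01,.06)):
    m=(z>a)&(z<b)&(abs(d)<.03)&(abs(l)<.1);print(a,m.sum(),np.percentile(d[m],[10,50,90]))
E
```

```text
clock: 8.68
position: [0.4789, 0.2693, 0.1766]
tool_rot: [-3.127, -0.297, -0.001]
wrist_force: [-0.1, 0.0, -0.7]
gripper_width: 0.005
[ 0.17780225  0.47507917 -0.95866146  1.81042425  0.43724445  1.08527369
 -2.32076033] [-0.10358904  0.01154742 -0.74647734] [0.47891878 0.26930381 0.17658591]
0.168 673 [-6.86547427e-05  1.75945655e-03  3.88555908e-03]
0.085 1265 [-0.00161179  0.00164902  0.00358494]
0.01 918 [-0.00091551  0.00164904  0.00360672]
```

View pics/scene4.png

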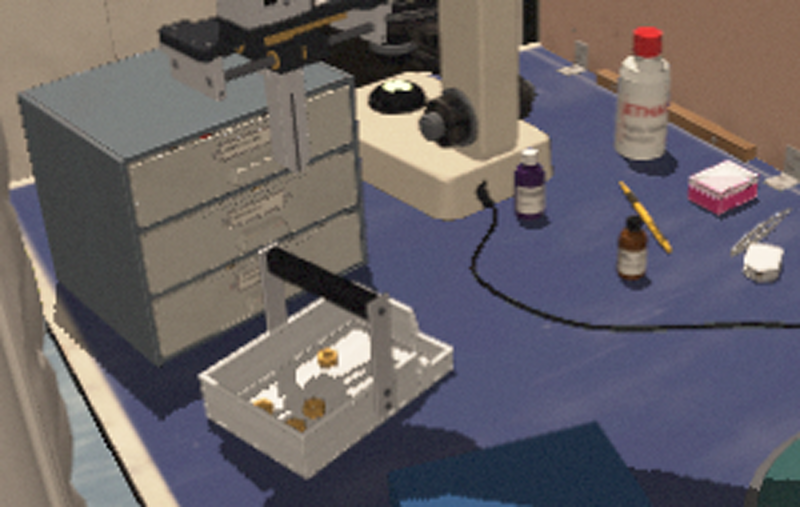

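View pics/wrist4.png

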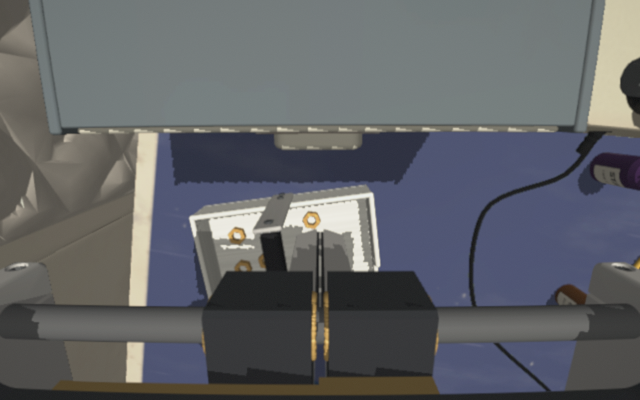

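View pics/side4.png

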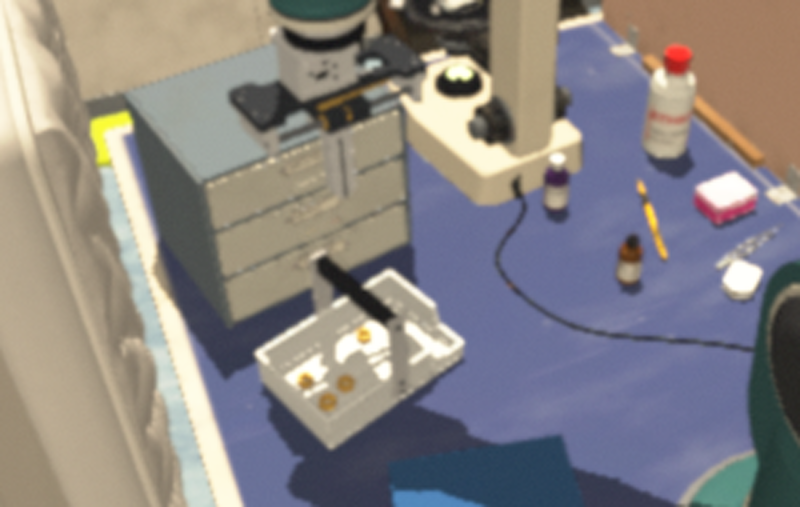

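Run:
```python
from h import *
from cell import r
np.set_printoptions(precision=4,suppress=True)
s=r.get_state();print(rel(s,[.395,.285,.27],18.7))
for n in("scene","side"):
    _,f=pickle.load(open(f"pics/{n}4.pkl","rb"));w=cloud(f);x,y,z=w[...,0],w[...,1],w[...,2];g=f["frame"].astype(int)
    m=(z>.105)&(z<.13)&(g.max(-1)<70)&(x>.32)&(x<.5)&(y>.22)&(y<.36)
    B=w[m].astype(np.float32);print(m.sum(),cv2.minAreaRect(B[:,:2]));vx,vy,x0,y0=cv2.fitLine(B[:,:2],cv2.DIST_HUBER,0,.001,.001).ravel()
    t=(B[:,:2]-[x0,y0])@[vx,vy];a,b=t.min(),t.max();print(np.array([x0,y0])+(a+b)/2*np.array([vx,vy]),b-a,np.degrees(np.arctan2(vy,vx)))
```

```text
(array([-0.0794, -0.031 , -0.0936]), array([-0.0004,  0.0001, -0.1369]))Traceback (most recent call last):
  File "<stdin>", line 8, in <module>
cv2.error: OpenCV(4.12.0) /io/opencv/modules/imgproc/src/convhull.cpp:143: error: (-215:Assertion failed) total >= 0 && (depth == CV_32F || depth == CV_32S) in function 'convexHull'
```

```bash
python3 -m crank '[{"linear":[0,0,-0.02],"delta_rot":[0,0,0]},{"linear":[0,0,-0.045],"delta_rot":[0,0,-0.03]},{"linear":[-0.02,-0.005,-0.07],"delta_rot":[0,0,-0.06]},{"linear":[-0.035,-0.01,-0.09],"delta_rot":[0,0,-0.09]},{"linear":[-0.05,-0.02,-0.094],"delta_rot":[0,0,-0.12]},{"linear":[-0.065,-0.025,-0.094],"delta_rot":[0,0,-0.137]},{"linear":[-0.079,-0.031,-0.094],"delta_rot":[0,0,-0.137]},{"linear":[-0.079,-0.031,-0.094],"delta_rot":[0,0,-0.137]},{"linear":[-0.079,-0.031,-0.094],"delta_rot":[0,0,-0.137]},{"linear":[-0.079,-0.031,-0.094],"delta_rot":[0,0,-0.137]}]' -1 5
python3 - <<'E'
from h import *
from cell import r
s=r.get_state();print(s["joint_positions"],s["position"])
f=r.grab_frame("wrist");pickle.dump((s,f),open(f"pics/wrist5.pkl","wb"));cv2.imwrite("pics/wrist5.png",f["frame"][:,:,::-1])
E
```

```text
clock: 9.67
position: [0.3956, 0.2847, 0.2703]
tool_rot: [-3.1, -0.51, 0.0]
wrist_force: [-0.2, -0.0, 0.7]
gripper_width: 0.681
[ 0.29866913  0.24904174 -1.13080715  1.83834864  0.24093426  1.205268
 -2.15215221] [0.395608   0.28472462 0.27025305]
```

View pics/wrist5.png

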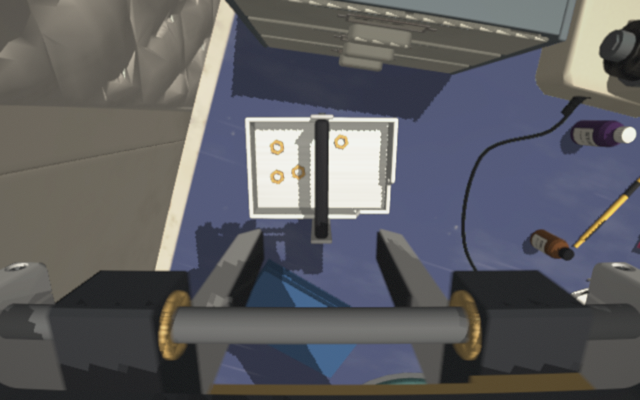

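Run:
```python
from h import *
from cell import r
np.set_printoptions(precision=4,suppress=True)
s,f=pickle.load(open("pics/wrist5.pkl","rb"));T=toolT(s)@f["tool_from_camera"];w=cloud(f,T)
x,y,z=w[...,0],w[...,1],w[...,2];g=f["frame"].astype(int);vv,uu=np.mgrid[:400,:640]
m=(vv>110)&(vv<250)&(uu>305)&(uu<338)&(z>.105)&(z<.135)&(g.max(-1)<75)
B=w[m].astype(np.float32);vx,vy,x0,y0=cv2.fitLine(B[:,:2].copy(),cv2.DIST_HUBER,0,.001,.001).ravel()
if vx<0:vx,vy=-vx,-vy
t=(B[:,:2]-[x0,y0])@[vx,vy];a,b=np.percentile(t,[.5,99.5]);c=np.array([x0,y0])+(a+b)/2*np.array([vx,vy]);yaw=np.degrees(np.arctan2(vy,vx))
print(m.sum(),c,b-a,yaw,np.median(B[:,2]),np.percentile((B[:,:2]-[x0,y0])@[-vy,vx],[2,98]))
m=(vv>105)&(vv<225)&(uu>235)&(uu<410)&(z>.033)&(z<.05)
print(m.sum(),cv2.minAreaRect(w[m][:,:2].astype(np.float32)))
gz=.111+.002-.0188
s=r.get_state();print(rel(s,[c[0],c[1],gz],yaw))
```

```text
1460 [0.4029 0.2856] 0.11816596711054445 18.441425 0.121863365 [-0.006   0.0061]
1845 ((0.4031757116317749, 0.2858143448829651), (0.12039625644683838, 0.17843879759311676), 18.694597244262695)
(array([0.0071, 0.0016, 0.176 ]), array([-0.0004,  0.0004,  0.0042]))
```

```bash
python3 -m crank '[{"linear":[0.001,0,0.015],"delta_rot":[0,0,0]},{"linear":[0.003,0.001,0.035],"delta_rot":[0,0,0]},{"linear":[0.005,0.0015,0.06],"delta_rot":[0,0,0]},{"linear":[0.007,0.0015,0.085],"delta_rot":[0,0,0]},{"linear":[0.007,0.0015,0.11],"delta_rot":[0,0,0]},{"linear":[0.007,0.0015,0.135],"delta_rot":[0,0,0]},{"linear":[0.007,0.0015,0.155],"delta_rot":[0,0,0]},{"linear":[0.007,0.0015,0.168],"delta_rot":[0,0,0]},{"linear":[0.007,0.0015,0.175],"delta_rot":[0,0,0]},{"linear":[0.007,0.0015,0.175],"delta_rot":[0,0,0]}]'
python3 -m crank '[{"linear":[0,0,0],"delta_rot":[0,0,0]},{"linear":[0,0,0],"delta_rot":[0,0,0]},{"linear":[0,0,0],"delta_rot":[0,0,0]},{"linear":[0,0,0],"delta_rot":[0,0,0]},{"linear":[0,0,0],"delta_rot":[0,0,0]},{"linear":[0,0,0],"delta_rot":[0,0,0]},{"linear":[0,0,0],"delta_rot":[0,0,0]},{"linear":[0,0,0],"delta_rot":[0,0,0]},{"linear":[0,0,0],"delta_rot":[0,0,0]},{"linear":[0,0,0],"delta_rot":[0,0,0]}]' 1 50
python3 - <<'E'
from h import *
from cell import r
s=r.get_state();print(s["joint_positions"],s["position"],s["gripper_width"]*94,s["wrist_force"])
f=r.grab_frame("side");cv2.imwrite("pics/side6.png",cv2.resize(f["frame"][140:330,170:470,::-1],(800,507)))
E
```

```text
clock: 10.55
position: [0.4019, 0.2857, 0.0945]
tool_rot: [3.1, 0.511, -0.003]
wrist_force: [-1.4, 0.6, 0.2]
gripper_width: 0.999
clock: 11.38
position: [0.4022, 0.2858, 0.0955]
tool_rot: [-3.1, -0.511, 0.0]
wrist_force: [0.1, -0.1, 0.8]
gripper_width: 0.323
[ 0.09291976  0.5005424  -0.94927741  2.00969161  0.52372975  0.89466347
 -2.38404169] [0.40216937 0.28578794 0.09547445] 30.33646715128494 [ 0.11181682 -0.14827343  0.83682962]
```

View pics/side6.png

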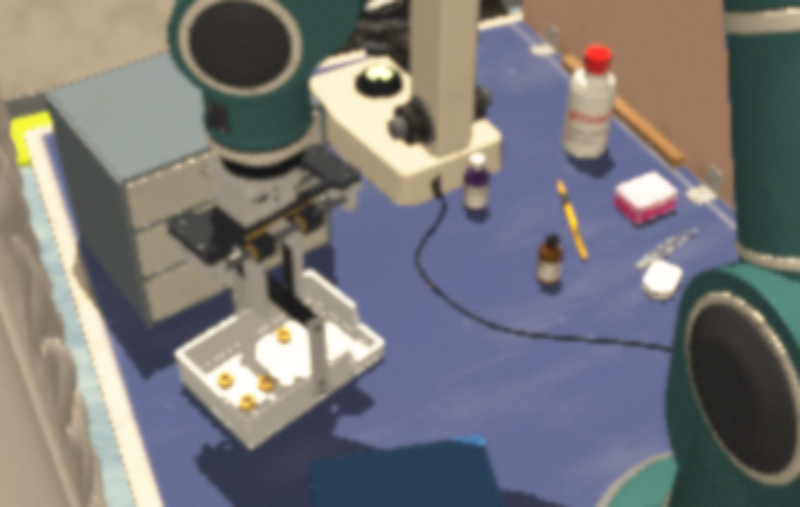

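```bash
python3 -m crank '[{"linear":[0,0,0],"delta_rot":[0,0,0]},{"linear":[0,0,0],"delta_rot":[0,0,0]},{"linear":[0,0,0],"delta_rot":[0,0,0]},{"linear":[0,0,0],"delta_rot":[0,0,0]},{"linear":[0,0,0],"delta_rot":[0,0,0]},{"linear":[0,0,0],"delta_rot":[0,0,0]},{"linear":[0,0,0],"delta_rot":[0,0,0]},{"linear":[0,0,0],"delta_rot":[0,0,0]},{"linear":[0,0,0],"delta_rot":[0,0,0]},{"linear":[0,0,0],"delta_rot":[0,0,0]}]' 1 50
python3 -m crank '[{"linear":[0,0,-0.004],"delta_rot":[0,0,0]},{"linear":[0,0,-0.01],"delta_rot":[0,0,0]},{"linear":[0,0,-0.018],"delta_rot":[0,0,0]},{"linear":[0,0,-0.026],"delta_rot":[0,0,0]},{"linear":[0,0,-0.034],"delta_rot":[0,0,0]},{"linear":[0,0,-0.042],"delta_rot":[0,0,0]},{"linear":[0,0,-0.05],"delta_rot":[0,0,0]},{"linear":[0,0,-0.058],"delta_rot":[0,0,0]},{"linear":[0,0,-0.064],"delta_rot":[0,0,0]},{"linear":[0,0,-0.068],"delta_rot":[0,0,0]}]'
python3 - <<'E'
from h import *
from cell import r
s=r.get_state();print(s["joint_positions"],s["position"],s["gripper_width"]*94,s["wrist_force"])
print(rel(s,[.40,.19,.30]))
f=r.grab_frame("side");cv2.imwrite("pics/side7.png",cv2.resize(f["frame"][140:330,170:470,::-1],(800,507)))
E
```

```text
clock: 12.27
position: [0.4022, 0.2858, 0.0955]
tool_rot: [-3.1, -0.511, 0.0]
wrist_force: [-0.8, 0.1, -1.2]
gripper_width: 0.146
clock: 13.1
position: [0.4023, 0.2859, 0.1644]
tool_rot: [-3.1, -0.511, -0.001]
wrist_force: [0.2, -0.2, -3.2]
gripper_width: 0.145
[ 0.17821498  0.40129547 -1.0364919   1.95198494  0.40716055  1.01507171
 -2.28886978] [0.40233386 0.28589282 0.16437267] 13.605791149407924 [ 0.2011915  -0.21530411 -3.19602913]
(array([-0.0329,  0.0901, -0.1357]), array([0., 0., 0.]))
```

View pics/side7.png

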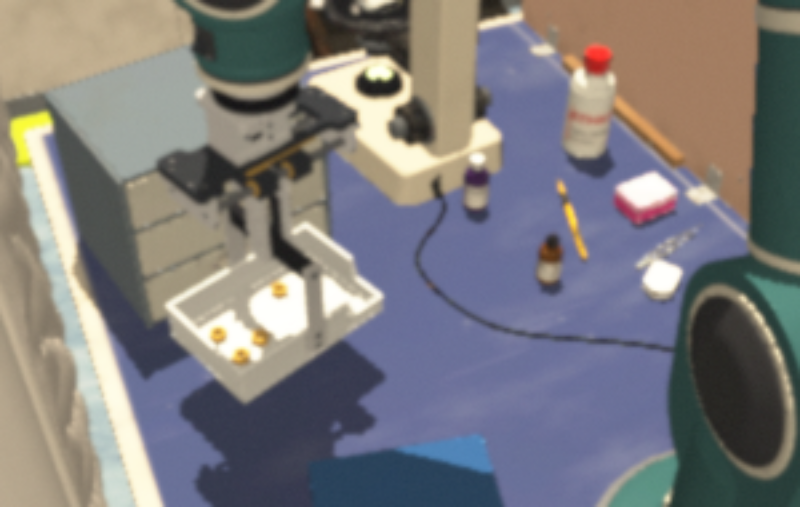

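Lifted (weight about 3.4 N, width 13.6 mm). Now move away from the cabinet and up.

```bash
python3 -m crank '[{"linear":[-0.002,0.005,-0.008],"delta_rot":[0,0,0]},{"linear":[-0.005,0.013,-0.02],"delta_rot":[0,0,0]},{"linear":[-0.009,0.023,-0.035],"delta_rot":[0,0,0]},{"linear":[-0.013,0.034,-0.052],"delta_rot":[0,0,0]},{"linear":[-0.017,0.046,-0.07],"delta_rot":[0,0,0]},{"linear":[-0.021,0.058,-0.088],"delta_rot":[0,0,0]},{"linear":[-0.025,0.069,-0.105],"delta_rot":[0,0,0]},{"linear":[-0.029,0.079,-0.12],"delta_rot":[0,0,0]},{"linear":[-0.031,0.086,-0.13],"delta_rot":[0,0,0]},{"linear":[-0.033,0.09,-0.135],"delta_rot":[0,0,0]}]'
python3 -m crank '[{"linear":[0,0,0],"delta_rot":[0.01,0.01,0]},{"linear":[0,0,0],"delta_rot":[0.03,0.03,0]},{"linear":[0,0,0],"delta_rot":[0.05,0.05,0]},{"linear":[0,0,0],"delta_rot":[0.07,0.07,0]},{"linear":[0,0,0],"delta_rot":[0.09,0.09,0]},{"linear":[0,0,0],"delta_rot":[0.11,0.11,0]},{"linear":[0,0,0],"delta_rot":[0.13,0.13,0]},{"linear":[0,0,0],"delta_rot":[0.15,0.15,0]},{"linear":[0,0,0],"delta_rot":[0.165,0.165,0]},{"linear":[0,0,0],"delta_rot":[0.175,0.175,0]}]'
python3 - <<'E'
from h import *
from cell import r
s=r.get_state();print(s["joint_positions"],s["position"],s["gripper_width"]*94,s["wrist_force"])
print(toolT(s)[:3,2])
f=r.grab_frame("side");cv2.imwrite("pics/side8.png",cv2.resize(f["frame"][100:300,170:490,::-1],(800,500)))
E
```

```text
clock: 13.98
position: [0.4, 0.189, 0.2997]
tool_rot: [3.099, 0.509, 0.002]
wrist_force: [0.2, -0.3, -3.9]
gripper_width: 0.142
clock: 14.82
position: [0.3994, 0.1898, 0.298]
tool_rot: [-2.893, -0.477, -0.213]
wrist_force: [-0.9, 1.2, -3.6]
gripper_width: 0.145
[ 0.70232114 -0.16292331 -0.96576219  2.02601932 -0.36563451  1.06744537
 -1.35727735] [0.39941427 0.18980388 0.29797882] 13.609840431707001 [-0.93749691  1.15909788 -3.60871586]
[ 0.10888728  0.2204914  -0.96929206]
```

View pics/side8.png

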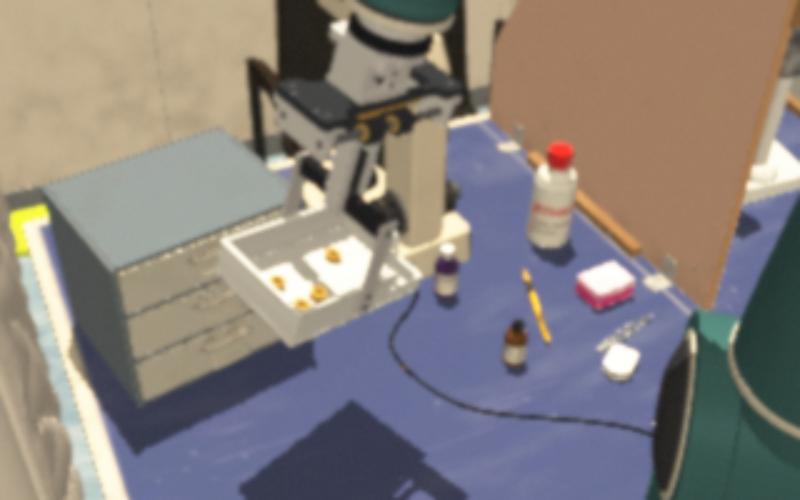

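```bash
python3 -m crank '[{"linear":[0,0,0],"delta_rot":[0.008,0.008,0]},{"linear":[0,0,0],"delta_rot":[0.02,0.02,0]},{"linear":[0,0,0],"delta_rot":[0.035,0.035,0]},{"linear":[0,0,0],"delta_rot":[0.05,0.05,0]},{"linear":[0,0,0],"delta_rot":[0.065,0.065,0]},{"linear":[0,0,0],"delta_rot":[0.08,0.08,0]},{"linear":[0,0,0],"delta_rot":[0.095,0.095,0]},{"linear":[0,0,0],"delta_rot":[0.11,0.11,0]},{"linear":[0,0,0],"delta_rot":[0.12,0.12,0]},{"linear":[0,0,0],"delta_rot":[0.13,0.13,0]}]'
python3 - <<'E'
from h import *
from cell import r
s=r.get_state();print(s["joint_positions"],s["position"],s["gripper_width"]*94,s["wrist_force"])
print(toolT(s)[:3,2])
f=r.grab_frame("side");cv2.imwrite("pics/side9.png",cv2.resize(f["frame"][100:300,170:490,::-1],(800,500)))
f=r.grab_frame("scene");cv2.imwrite("pics/scene9.png",f["frame"][:,:,::-1])
E
```

```text
clock: 15.7
position: [0.3997, 0.1901, 0.2983]
tool_rot: [-2.732, -0.451, -0.354]
wrist_force: [-0.3, 0.0, -3.9]
gripper_width: 0.142
[ 0.66416248 -0.22607784 -0.79640186  2.12701143 -0.62165696  1.00595524
 -1.08658813] [0.3997071  0.19009032 0.29832595] 13.375016710913181 [-0.30485321  0.02318684 -3.92418059]
[ 0.18496381  0.37563909 -0.90812095]
```

View pics/side9.png

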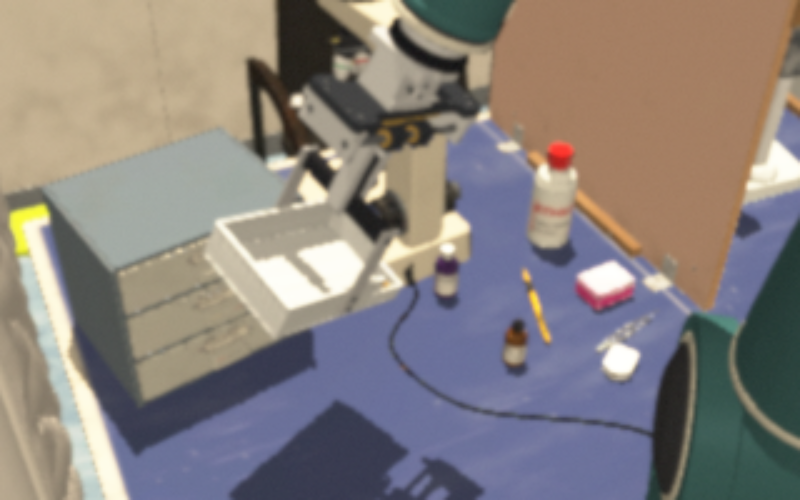

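View pics/scene9.png

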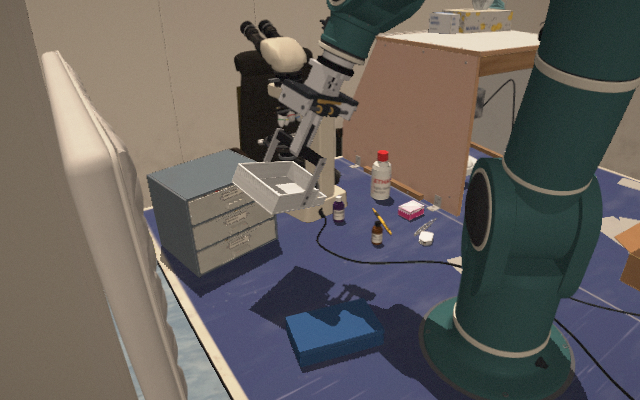

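```bash
python3 -m crank '[{"linear":[0,0,0],"delta_rot":[0.008,0.008,0]},{"linear":[0,0,0],"delta_rot":[0.02,0.02,0]},{"linear":[0,0,0],"delta_rot":[0.035,0.035,0]},{"linear":[0,0,0],"delta_rot":[0.05,0.05,0]},{"linear":[0,0,0],"delta_rot":[0.065,0.065,0]},{"linear":[0,0,0],"delta_rot":[0.08,0.08,0]},{"linear":[0,0,0],"delta_rot":[0.095,0.095,0]},{"linear":[0,0,0],"delta_rot":[0.11,0.11,0]},{"linear":[0,0,0],"delta_rot":[0.12,0.12,0]},{"linear":[0,0,0],"delta_rot":[0.13,0.13,0]}]'
python3 -m crank '[{"linear":[0,0,0],"delta_rot":[0,0,0]},{"linear":[0,0,0],"delta_rot":[0,0,0]},{"linear":[0,0,0],"delta_rot":[0,0,0]},{"linear":[0,0,0],"delta_rot":[0,0,0]},{"linear":[0,0,0],"delta_rot":[0,0,0]},{"linear":[0,0,0],"delta_rot":[0,0,0]},{"linear":[0,0,0],"delta_rot":[0,0,0]},{"linear":[0,0,0],"delta_rot":[0,0,0]},{"linear":[0,0,0],"delta_rot":[0,0,0]},{"linear":[0,0,0],"delta_rot":[0,0,0]}]'
python3 - <<'E'
from h import *
from cell import r
s=r.get_state();print(s["joint_positions"],s["joint_vel"].round(4),s["position"],s["gripper_width"]*94,s["wrist_force"])
print(toolT(s)[:3,2],np.degrees(np.arccos(-toolT(s)[2,2])))
for n in("wrist","side","scene"):
  f=r.grab_frame(n);pickle.dump((s,f),open(f"pics/{n}10.pkl","wb"));i=f["frame"][:,:,::-1]
  if n!="wrist": i=cv2.resize(i[100:300,170:490],(800,500))
  cv2.imwrite(f"pics/{n}10.png",i)
E
```

```text
clock: 16.63
position: [0.3998, 0.1899, 0.2984]
tool_rot: [-2.565, -0.423, -0.482]
wrist_force: [-1.0, -0.4, -3.4]
gripper_width: 0.148
clock: 17.47
position: [0.3998, 0.19, 0.2984]
tool_rot: [-2.566, -0.423, -0.481]
wrist_force: [0.3, -0.8, -2.8]
gripper_width: 0.143
[ 0.62922972 -0.24322818 -0.65447818  2.22756943 -0.86216555  0.97607875
 -0.81967393] [ 0.0013  0.0009  0.0016 -0.0011 -0.001  -0.0012  0.0024] [0.39978128 0.18998255 0.29844896] 13.422493876261596 [ 0.2835833  -0.80801366 -2.80754006]
[ 0.2553566   0.51753402 -0.81667101] 35.24707574481317
```

View pics/wrist10.png

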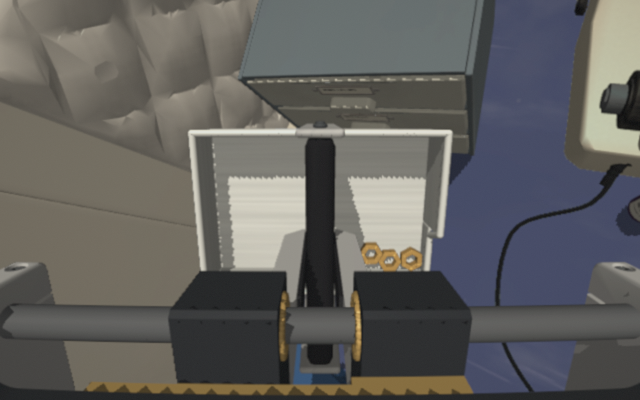

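View pics/side10.png

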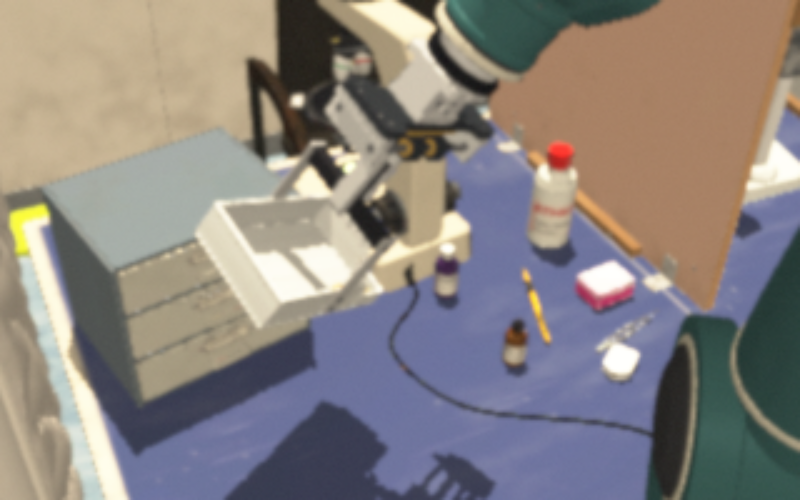

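View pics/scene10.png

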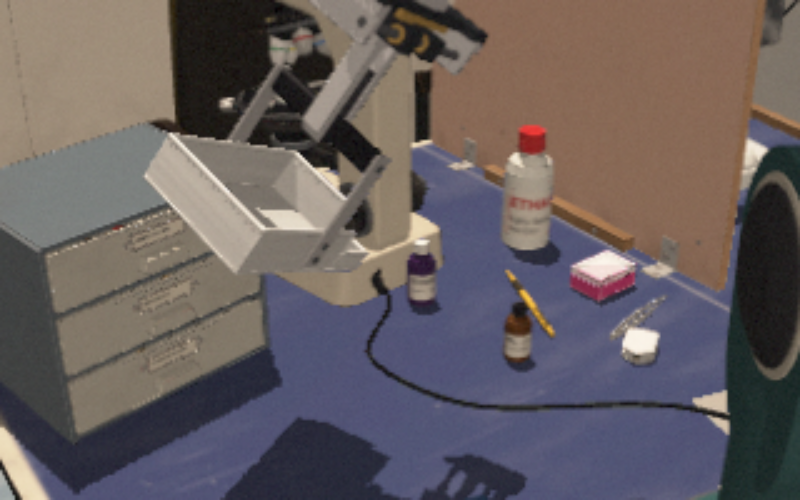

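Run:
```python
from h import *
np.set_printoptions(precision=4,suppress=True)
s,f=pickle.load(open("pics/wrist10.pkl","rb"));Tc=f["tool_from_camera"]
# nominal tote in tool frame: handle centre near grasp point
Rh=np.diag([1.,-1,-1])
p=pw(f,[(372,246),(372,252),(390,254),(411,252),(411,259),(250,200),(380,200)],T=Tc,win=0);print("tool pts",p)
w=cloud(f,Tc);g=f["frame"]
vv,uu=np.mgrid[:400,:640]
# floor plane in tool z
m=(vv>190)&(vv<235)&(uu>240)&(uu<290);print("floor z tool",np.nanmedian(w[m][:,2]))
B=w[(vv>140)&(vv<215)&(uu>308)&(uu<330)];print("bar",np.nanmedian(B,0),np.nanmin(B[:,0]),np.nanmax(B[:,0]))
# walls rim
for (u,v) in[(320,132),(440,180),(196,200)]:print(pw(f,[(u,v)],T=Tc))
Minv=np.linalg.inv(Tc)
hz=np.nanmedian(B[:,2])+.011   # handle centre, tool z
for hx in(0.,):
  c=np.array([hx-.057,+.085,hz+.108]);print("corner tool",c,"px",proj(f,c,Minv))
  cen=[(372,253),(390,261),(411,259)]
  for q in cen:
    a=cv2.undistortPoints(np.array([[q]],float),f["camera_matrix"],np.array(f["D"]))[0,0]
    d=Tc[:3,:3]@[a[0],-a[1],-1];o=Tc[:3,3];k=(c[2]-.008-o[2])/d[2];P=o+k*d;print(q,P,np.linalg.norm(P+[0,0,.004]-c))
rgb=cv2.resize(g[215:285,340:460,::-1],(800,467),interpolation=cv2.INTER_CUBIC);cv2.imwrite("pics/w10z.png",rgb)
```

```text
tool pts [[-0.0343  0.0432  0.0852]
 [-0.0427  0.0447  0.0927]
 [-0.0408  0.0582  0.0838]
 [-0.0394  0.0758  0.0846]
 [-0.0487  0.0782  0.0914]
 [ 0.0029 -0.0575  0.0936]
 [ 0.0032  0.0494  0.0923]]
floor z tool 0.09230356867326836
bar [ 0.0431 -0.0003 -0.0265] 0.02540567297737227 0.05950771263651617
[[ 0.0634  0.0001 -0.0268]]
[[0.0263 0.0853 0.058 ]]
[[ 0.0133 -0.0865  0.0513]]
corner tool [-0.057   0.085   0.0925] px [[417.8181 267.3381]]
(372, 253) [-0.0402  0.0433  0.0845] 0.04510487522889201
(390, 261) [-0.0474  0.0587  0.0845] 0.02829037773055913
(411, 259) [-0.0457  0.0762  0.0845] 0.01490303312886587
```

View pics/w10z.png

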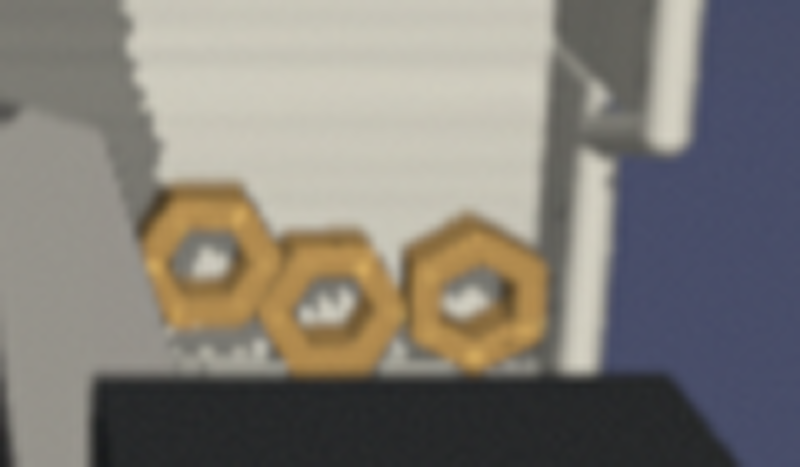

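```bash
python3 -m crank '[{"linear":[0,0,0],"delta_rot":[0,-0.02,0]},{"linear":[0,0,0],"delta_rot":[0,-0.05,0]},{"linear":[0,0,0],"delta_rot":[0,-0.09,0]},{"linear":[0,0,0],"delta_rot":[0,-0.13,0]},{"linear":[0,0,0],"delta_rot":[0,-0.17,0]},{"linear":[0,0,0],"delta_rot":[0,-0.21,0]},{"linear":[0,0,0],"delta_rot":[0,-0.25,0]},{"linear":[0,0,0],"delta_rot":[0,-0.29,0]},{"linear":[0,0,0],"delta_rot":[0,-0.33,0]},{"linear":[0,0,0],"delta_rot":[0,-0.35,0]}]'
python3 - <<'E'
from h import *
from cell import r
s=r.get_state();print(s["joint_positions"],s["position"],s["gripper_width"]*94,s["wrist_force"])
T=toolT(s);print(T[:3,2],np.degrees(np.arccos(-T[2,2])),"gravity in tool",T[:3,:3].T@[0,0,-1])
for n in("wrist","side","scene"):
  f=r.grab_frame(n);pickle.dump((s,f),open(f"pics/{n}11.pkl","wb"));i=f["frame"][:,:,::-1]
  if n!="wrist": i=cv2.resize(i[100:300,170:490],(800,500))
  cv2.imwrite(f"pics/{n}11.png",i)
E
```

```text
clock: 18.45
position: [0.4005, 0.1899, 0.2987]
tool_rot: [-2.653, -0.542, -0.025]
wrist_force: [0.1, -0.7, -3.4]
gripper_width: 0.144
[ 0.6110478   0.0154792  -0.80177348  1.97432494 -0.45936929  1.18245312
 -1.17578869] [0.40045612 0.18988513 0.29869746] 13.52446532794491 [ 0.12658275 -0.65580479 -3.41055055]
[-0.0672411   0.41526656 -0.90721129] 24.877227560477603 gravity in tool [-0.10117701  0.40832695  0.90721129]
```

View pics/wrist11.png

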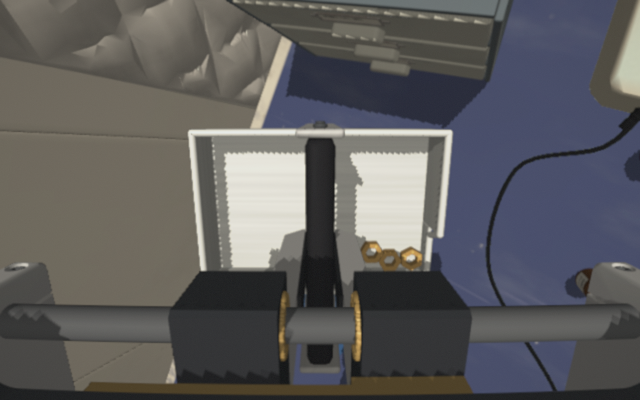

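View pics/side11.png

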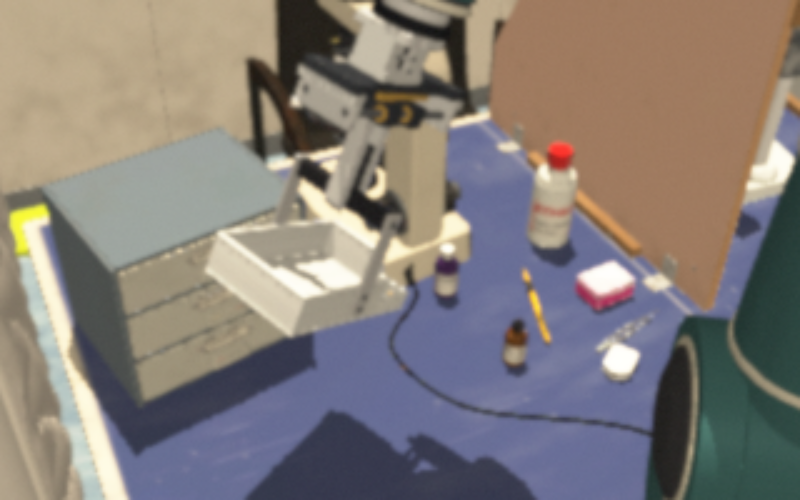

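Run:
```python
from h import *
s,f=pickle.load(open("pics/wrist11.pkl","rb"));Tc=f["tool_from_camera"];Minv=np.linalg.inv(Tc)
for y in(.0275,.02,.01,0,-.02,-.04,-.06):print(y,proj(f,[-.0485,y,.0845],Minv))
i=cv2.convertScaleAbs(f["frame"][190:290,200:450,::-1],alpha=1.6)
cv2.imwrite("pics/w11z.png",cv2.resize(i,(800,320),interpolation=cv2.INTER_CUBIC))
print(pw(f,[(310,250),(330,250),(345,250),(345,262),(355,262),(290,262)],T=Tc,win=0))
```

```text
0.0275 [[352.6650282  262.19597319]]
0.02 [[343.6894619  262.20629194]]
0.01 [[331.71622575 262.21471453]]
0 [[319.73962322 262.2170397 ]]
-0.02 [[295.79062397 262.20340011]]
-0.04 [[271.8710697  262.16537799]]
-0.06 [[248.00955905 262.10297811]]
[[ 0.00728797 -0.00470855 -0.02517036]
 [ 0.00759734  0.00493353 -0.02592559]
 [ 0.01008643  0.01166763 -0.03202074]
 [ 0.00958686  0.01080433 -0.0442447 ]
 [ 0.00921906  0.01517505 -0.04343955]
 [ 0.00997194 -0.01264326 -0.04510966]]
```

View pics/w11z.png

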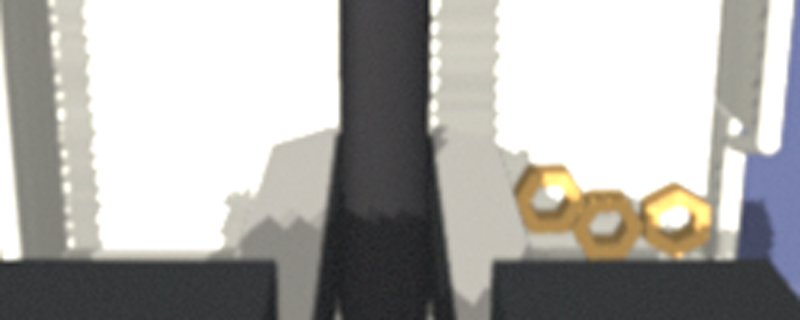

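```bash
python3 -m crank '[{"linear":[0,0,0],"delta_rot":[-0.02,-0.02,0]},{"linear":[0,0,0],"delta_rot":[-0.05,-0.05,0]},{"linear":[0,0,0],"delta_rot":[-0.09,-0.09,0]},{"linear":[0,0,0],"delta_rot":[-0.13,-0.13,0]},{"linear":[0,0,0],"delta_rot":[-0.17,-0.18,0]},{"linear":[0,0,0],"delta_rot":[-0.21,-0.23,0]},{"linear":[0,0,0],"delta_rot":[-0.25,-0.28,0]},{"linear":[0,0,0],"delta_rot":[-0.29,-0.33,0]},{"linear":[0,0,0],"delta_rot":[-0.32,-0.37,0]},{"linear":[0,0,0],"delta_rot":[-0.33,-0.39,0]}]'
python3 - <<'E'
from h import *
from cell import r
s=r.get_state();print(s["joint_positions"],s["position"],s["gripper_width"]*94,s["wrist_force"])
T=toolT(s);print("gravity in tool",T[:3,:3].T@[0,0,-1])
n="wrist";f=r.grab_frame(n);cv2.imwrite(f"pics/{n}12.png",f["frame"][:,:,::-1])
E
```

```text
clock: 19.43
position: [0.3995, 0.1907, 0.2984]
tool_rot: [-2.997, -0.716, 0.448]
wrist_force: [-0.8, -0.2, -4.4]
gripper_width: 0.146
[ 0.28205774  0.28405969 -0.87966785  1.71800431  0.08852499  1.50252501
 -1.72571076] [0.39945565 0.19066754 0.29838104] 13.72403906292337 [-0.77840817 -0.24560002 -4.36556148]
gravity in tool [0.27028606 0.09287464 0.95829001]
```

View pics/wrist12.png

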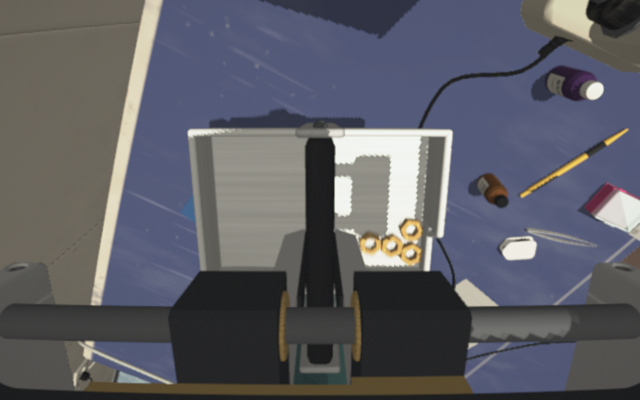

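```bash
python3 -m crank '[{"linear":[0,0,0],"delta_rot":[0.02,0.01,0]},{"linear":[0,0,0],"delta_rot":[0.06,0.03,0]},{"linear":[0,0,0],"delta_rot":[0.11,0.06,0]},{"linear":[0,0,0],"delta_rot":[0.16,0.09,0]},{"linear":[0,0,0],"delta_rot":[0.21,0.12,0]},{"linear":[0,0,0],"delta_rot":[0.26,0.15,0]},{"linear":[0,0,0],"delta_rot":[0.31,0.18,0]},{"linear":[0,0,0],"delta_rot":[0.34,0.20,0]},{"linear":[0,0,0],"delta_rot":[0.36,0.22,0]},{"linear":[0,0,0],"delta_rot":[0.36,0.22,0]}]'
python3 - <<'E'
from h import *
from cell import r
s=r.get_state();print(s["joint_positions"],s["position"],s["gripper_width"]*94,s["wrist_force"])
T=toolT(s);print("gravity in tool",T[:3,:3].T@[0,0,-1])
n="wrist";f=r.grab_frame(n);cv2.imwrite(f"pics/{n}13.png",f["frame"][:,:,::-1])
E
```

```text
clock: 20.32
position: [0.4003, 0.1882, 0.2983]
tool_rot: [-2.652, -0.54, 0.205]
wrist_force: [-0.2, -0.4, -3.1]
gripper_width: 0.145
[ 0.60504367  0.16726669 -0.88101015  1.86812293 -0.31953574  1.30127217
 -1.33894363] [0.4002557  0.18819357 0.29831412] 13.623382681368989 [-0.24434375 -0.44962927 -3.10775577]
gravity in tool [0.05833977 0.43332619 0.89934692]
```

View pics/wrist13.png

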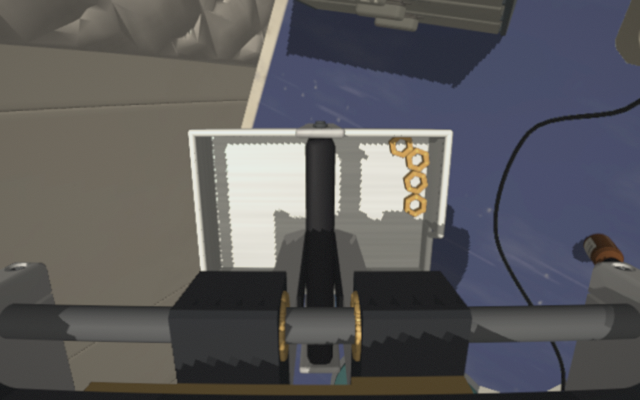

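```bash
python3 -m crank '[{"linear":[0,0,0],"delta_rot":[0,0.02,0]},{"linear":[0,0,0],"delta_rot":[0,0.05,0]},{"linear":[0,0,0],"delta_rot":[0,0.1,0]},{"linear":[0,0,0],"delta_rot":[0,0.15,0]},{"linear":[0,0,0],"delta_rot":[0,0.2,0]},{"linear":[0,0,0],"delta_rot":[0,0.25,0]},{"linear":[0,0,0],"delta_rot":[0,0.3,0]},{"linear":[0,0,0],"delta_rot":[0,0.35,0]},{"linear":[0,0,0],"delta_rot":[0,0.4,0]},{"linear":[0,0,0],"delta_rot":[0,0.45,0]}]'
python3 -m crank '[{"linear":[0,0,0],"delta_rot":[0,0.02,0]},{"linear":[0,0,0],"delta_rot":[0,0.03,0]},{"linear":[0,0,0],"delta_rot":[0,0.03,0]},{"linear":[0,0,0],"delta_rot":[0,0.03,0]},{"linear":[0,0,0],"delta_rot":[0,0.03,0]},{"linear":[0,0,0],"delta_rot":[0,0.03,0]},{"linear":[0,0,0],"delta_rot":[0,0.03,0]},{"linear":[0,0,0],"delta_rot":[0,0.03,0]},{"linear":[0,0,0],"delta_rot":[0,0.03,0]},{"linear":[0,0,0],"delta_rot":[0,0.03,0]}]'
python3 - <<'E'
from h import *
from cell import r
s=r.get_state();print(s["joint_positions"],s["position"],s["gripper_width"]*94,s["wrist_force"])
T=toolT(s);print("gravity in tool",T[:3,:3].T@[0,0,-1])
for n in("wrist","side","scene"):
  f=r.grab_frame(n);pickle.dump((s,f),open(f"pics/{n}14.pkl","wb"));i=f["frame"][:,:,::-1]
  if n!="wrist": i=cv2.resize(i[100:300,140:460],(800,500))
  cv2.imwrite(f"pics/{n}14.png",i)
  if n=="wrist": cv2.imwrite("pics/w14z.png",cv2.resize(i[190:290,330:460],(780,600),interpolation=cv2.INTER_CUBIC))
E
```

```text
clock: 21.2
position: [0.3999, 0.1899, 0.2986]
tool_rot: [-2.58, -0.394, -0.385]
wrist_force: [0.1, 0.4, -3.9]
gripper_width: 0.147
clock: 22.03
position: [0.3998, 0.19, 0.2985]
tool_rot: [-2.57, -0.384, -0.417]
wrist_force: [0.5, 1.2, -4.0]
gripper_width: 0.148
[ 0.73348187 -0.22787231 -0.74502842  2.19964421 -0.84929634  1.02124205
 -0.86085922] [0.39982735 0.18996803 0.29845572] 13.924377997283958 [ 0.50827048  1.18662767 -4.00871122]
gravity in tool [-0.36088494  0.43307394  0.82595945]
```

View pics/wrist14.png

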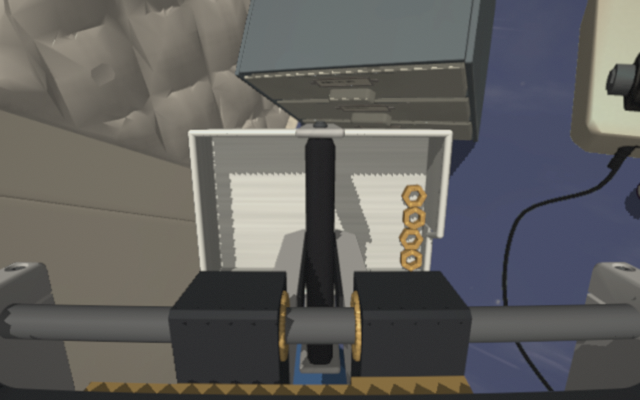

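View pics/w14z.png

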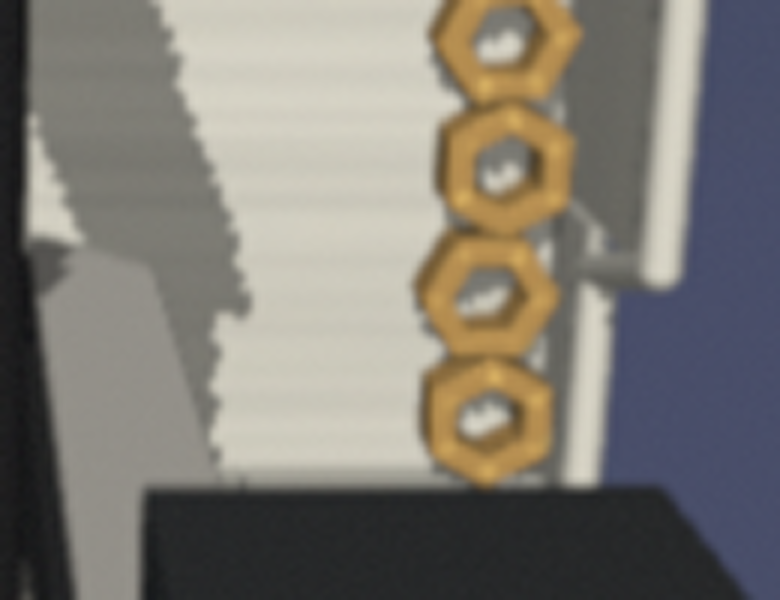

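View pics/scene14.png

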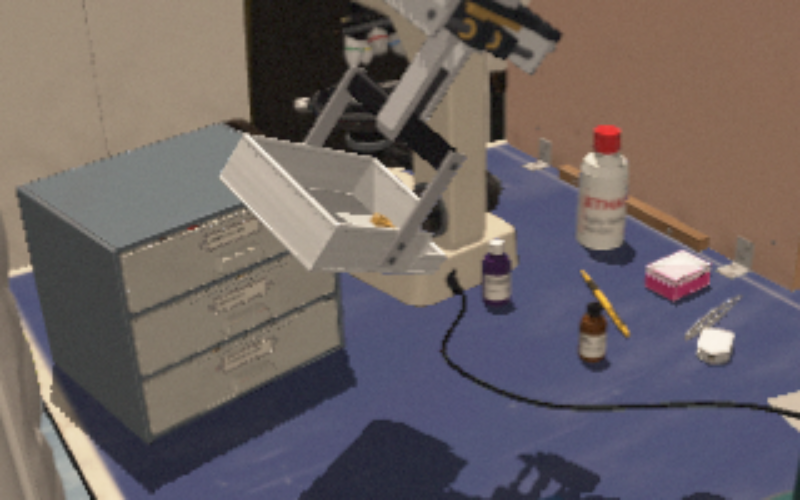

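Run:
```python
from h import *
from cell import r
np.set_printoptions(precision=4,suppress=True)
s,f=pickle.load(open("pics/wrist14.pkl","rb"));Tc=f["tool_from_camera"];T=toolT(s)
w=cloud(f,Tc);vv,uu=np.mgrid[:400,:640]
print("floor z",np.nanmedian(w[(vv>190)&(vv<230)&(uu>240)&(uu<280)][:,2]))
B=w[(vv>140)&(vv<200)&(uu>312)&(uu<328)];B=B[B[:,2]<0]
xe=np.nanmax(B[:,0]);print("bar far end x",xe)
c=np.array([-.057,.085,.0925])
for q in[(413.5,197),(414.5,218),(411.5,239),(411.5,260)]:
    a=cv2.undistortPoints(np.array([[q]],float),f["camera_matrix"],np.array(f["D"]))[0,0]
    d=Tc[:3,:3]@[a[0],-a[1],-1];o=Tc[:3,3];k=(c[2]-.008-o[2])/d[2];P=o+k*d;print(q,P,np.linalg.norm(P+[0,0,.004]-c))
print("corner world",(T@np.r_[c,1])[:3])
for sx in(.06,-.06):
  for sy in(.088,-.088):print((T@[sx,sy,.0955,1])[:3],(T@[sx,sy,.0535,1])[:3])
s2,f2=pickle.load(open("pics/scene14.pkl","rb"))
w=cloud(f2);x,y,z=w[...,0],w[...,1],w[...,2];n=np.array([.982,.188]);dd=(x-.539)*n[0]+(y-.283)*n[1];l=-(x-.539)*n[1]+(y-.283)*n[0]
for a,b in((.168,.196),(.085,.13)):
    m=(z>a)&(z<b)&(abs(dd)<.03)&(l>0)&(l<.1);print(a,m.sum(),np.median(dd[m]))
print(r.get_state()["joint_vel"])
```

```text
floor z 0.0923775261598582
bar far end x 0.059508240617795985
(413.5, 197) [0.0076 0.0746 0.0845] 0.0655066169508244
(414.5, 218) [-0.0099  0.0766  0.0845] 0.04800458143930958
(411.5, 239) [-0.0279  0.0754  0.0845] 0.030882298049898286
(411.5, 260) [-0.0466  0.0767  0.0845] 0.013938569665493304
corner world [0.3972 0.1564 0.1647]
[0.5058 0.1776 0.2031] [0.4966 0.1558 0.2378]
[0.4453 0.3243 0.2793] [0.4361 0.3024 0.314 ]
[0.3962 0.1549 0.1598] [0.387  0.1331 0.1945]
[0.3357 0.3016 0.236 ] [0.3265 0.2797 0.2707]
0.168 446 0.001809984668587655
0.085 693 0.00156056768960588
[-0.002  -0.0013 -0.0004  0.0001  0.0012 -0.0001  0.0001]
```

```bash
python3 -m crank '[{"linear":[0,0,0],"delta_rot":[0,0,0]},{"linear":[0,0,0],"delta_rot":[0,0,0]},{"linear":[0,0,0],"delta_rot":[0,0,0]},{"linear":[0,0,0],"delta_rot":[0,0,0]},{"linear":[0,0,0],"delta_rot":[0,0,0]},{"linear":[0,0,0],"delta_rot":[0,0,0]},{"linear":[0,0,0],"delta_rot":[0,0,0]},{"linear":[0,0,0],"delta_rot":[0,0,0]},{"linear":[0,0,0],"delta_rot":[0,0,0]},{"linear":[0,0,0],"delta_rot":[0,0,0]}]'
python3 - <<'E'
from cell import r
print(r.sign_off())
E
```

```text
clock: 23.02
position: [0.3998, 0.19, 0.2985]
tool_rot: [-2.57, -0.384, -0.417]
wrist_force: [-0.5, 0.2, -4.2]
gripper_width: 0.148
the job is handed in; nothing more can be done
None
```

I closed the drawer, lifted the tote, tilted it and slid all four nuts into the cut-down corner. The job was handed in at 23 s of the 67 s allowed, and no verdict is reported.

**Drawer:** I pushed the top drawer past its catch. Its face measured level with the shut drawers within about 0.3 mm, both straight after the push and again near the end. As it seated, the wrist force read 43 N along x (about 57 N in total), because the push ran into the stop. I backed off at once. That is under the 120 N wrist limit. It came from pushing with the fingertips, so I don't expect it to count against the 40 N limit on the gripper body, but I can't confirm that.

**Tote:** I gripped it by the bar with 50 N and lifted it clear. It is held still at a tilt of about 34°. Its cut-down corner is about 165 mm above the table, and by calculation the tote is clear of the cabinet.

**Nuts:** After the first tilt, one nut was hidden behind the fingers. I rocked the tote to bring all four into view, then slid them along the wall into the corner. The last picture shows them in a row, with centres about 14, 31, 48 and 66 mm from the corner (limit 75 mm).

**Bottles:** All three still stand in the last picture and look to be where they began. I didn't measure their shift in mm.

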